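# Set and lock the roller speed, then load the bottle roller and start it

## Task

Get the bottle roller ready for a run. On its speed controller first slacken the lock ring on top of the knob right back (anticlockwise), turn the knob until its white line stands at the index tab on the dial, and tighten the lock ring again to its stop without losing the setting; then lay every capped bottle that stands on the worktop on its side on the rollers, one to each pair of rollers, lying along them and midway along their length (the cap may point either way; do not drop them), and last of all push the start lever over, away from the robot. Leave the other things where they are.

Things in the scene. Friction and masses are not known exactly. Their poses are not given: they have to be found in the camera images.
- lock_ring (a joint): steel lock ring, 43 mm across and 24 mm high, ribbed, coaxial with and just above the knob (its flat top is 64 mm, its lower edge 40 mm above the controller's deck); rad, grows clockwise seen from above; 0 = quite slack (stop), 1.3 = tight (stop), below 0.4 counts as slack; stays where it is left, turns with about 0.1 N m; starts tight
- knob (a joint): black ribbed speed knob, barrel 58 mm across from 4 to 37 mm above the deck, on a thin 75 mm skirt 4 mm high with a white line; rad, grows clockwise seen from above, 0 to 4.5; stays where it is left, turns with about 0.08 N m
- index_tab (a joint): small brass tab lying at the rim of the dial, 39 to 53 mm from the knob's axis and 6 mm high; marks the wanted setting. Same zero and direction as the knob: the setting is right when the knob's value equals this one. Not to be moved
- start_lever (a joint): start lever on a block; 0 = off (leaning to the controller's -x, the side of the robot), 1.0 = on (pushed over to +x, stop); stays where it is left, light
- knob_pointer (a point): end of the knob's white line, 40 mm from the knob's axis, turns with the knob
- index_point (a point): point of the index tab, 40 mm from the knob's axis, turns with the tab
- knob_grip (a point): point on the knob's axis at the height of a good grip on its barrel, 28 mm above the controller's deck (the deck is 50 mm above the worktop); axes are the controller's: z up, x away from the robot at yaw 0. The controller is a grey box, 130 mm (x) by 190 mm (y), knob 30 mm to the right of its middle, lever 65 mm to the left
- ring_grip (a point): point on the same axis at the height of the lock ring's upper part, 60 mm above the deck; fingers that grip the ring must stay above 38 mm over the deck to clear the knob
- start_lever_tip (a point): centre of the 26 mm ball at the lever's tip, 60 mm from its pivot; the pivot lies 22 mm above the deck, on a block 25 mm high and 70 mm by 50 mm; the lever leans 0.5 rad to one side of upright when off and 0.5 rad to the other when on
- roller: bottle roller: low white base 200 mm (x) by 326 mm (y), origin at the centre of its underside; six black rollers along x, 24 mm thick, 164 mm long, axes 40 mm up, 48 mm apart in a pair; pairs 105 mm apart. They stand still. End plates 92 mm either side of the middle in x are 55 mm high. Guard plates, 50 mm long in x (at mid length), 92 mm high, 6 mm thick, stand 52.5 mm either side of each pair's middle
- slot_0 (a point): resting place of a bottle on the right-hand of the three roller pairs: this point is where the middle of a lying bottle belongs, on its resting axis, half-way along the rollers, 75 mm above the worktop; x runs along the rollers (away from the robot at yaw 0), y across them to the left, z up
- slot_1 (a point): resting place of a bottle on the middle of the three roller pairs: this point is where the middle of a lying bottle belongs, on its resting axis, half-way along the rollers, 75 mm above the worktop; x runs along the rollers (away from the robot at yaw 0), y across them to the left, z up
- slot_2 (a point): resting place of a bottle on the left-hand of the three roller pairs: this point is where the middle of a lying bottle belongs, on its resting axis, half-way along the rollers, 75 mm above the worktop; x runs along the rollers (away from the robot at yaw 0), y across them to the left, z up
- bottle_a_mid (a point): reagent bottle with a blue screw cap (white): 140 mm tall, body 62 mm across from the base up to about 90 mm, then a sloping shoulder; the cap is 35.6 mm across and takes the top 21 mm; 0.15 to 0.27 kg, heavy at the foot. This point is on its axis, half-way up (70 mm above its base); its z axis runs from base to cap. Starts upright. May be absent
- bottle_b_mid (a point): reagent bottle with a blue screw cap (white): 140 mm tall, body 62 mm across from the base up to about 90 mm, then a sloping shoulder; the cap is 35.6 mm across and takes the top 21 mm; 0.15 to 0.27 kg, heavy at the foot. This point is on its axis, half-way up (70 mm above its base); its z axis runs from base to cap. Starts upright. May be absent
- bottle_d_mid (a point): reagent bottle with a blue screw cap (amber): 120 mm tall, body 60 mm across from the base up to about 75 mm, then a sloping shoulder; the cap is 34.4 mm across and takes the top 18 mm; 0.15 to 0.27 kg, heavy at the foot. This point is on its axis, half-way up (60 mm above its base); its z axis runs from base to cap. Starts upright. May be absent
- bottle_e_mid (a point): reagent bottle with a blue screw cap (amber): 120 mm tall, body 60 mm across from the base up to about 75 mm, then a sloping shoulder; the cap is 34.4 mm across and takes the top 18 mm; 0.15 to 0.27 kg, heavy at the foot. This point is on its axis, half-way up (60 mm above its base); its z axis runs from base to cap. Starts upright. May be absent
- timer: small flat timer, 66x62x18 mm, origin at the centre of its underside; bystander, not to be moved
- tape_roll: roll of tape, 106 mm across, 25 mm high, lying flat, origin at the centre of its underside; bystander, not to be moved
There are look-alikes about, which are no part of the job. Leave any green look-alike of the part that bears bottle_d_mid alone.

How it is judged:
By the outcome, as a careful person would: the job done as asked, in the order asked, and still so for the second after the job is handed in, with the robot touching nothing.
Of bottle_a, bottle_b, bottle_d, bottle_e only 2 to 3 are there at a start; the rules pass over those that are not, and their reading is None.
At some moment in a run one of bottle_a, bottle_b, bottle_d, bottle_e may be knocked a few centimetres aside while the robot is not near it.
It also fails if it takes over 208 s, if anything falls off the work surface, if the arm or the gripper's body presses on something with over 40 N, if the wrist force passes 120 N, or if a joint passes its speed limit or range.

## Robot

A 6-joint arm with a two-finger parallel gripper is mounted at the origin on a cart in front of the work surface, level with it; the furniture and walls round the work are solid. World frame = base frame: x ahead of the robot, y to its left, z up, the work surface at z = 0. Lengths are in m, angles in degrees, forces in N, time in s.
With the tool pointing down it reaches from about 0.25 to 0.725 m from the base axis. Payload 9.7 kg.
Tool frame: the origin (TCP) lies midway between the tips of the shut fingers; the grasp point (between the pads) lies bot.grasp_offset behind it (bot.grasp_offset is the distance from the TCP to the grasp point, in m); x points along the fingers, y is the direction in which the jaws open and shut, and the axes are right-handed (so a half turn about x gives the same grasp; the last joint's range is limited). The gripper opens to 85 mm and grips with 20 to 120 N. Pads are 22 mm wide; open, the fingers measure 114 mm over their backs; the gripper's body (76 mm by 85 mm) begins 54 mm behind the grasp point. The pads swing forward as they close: fully open they stand 13 mm farther back than shut.
Start: joints at [69.328, 4.979, 10.078, 95.1, 0, 90], TCP at [0.194, 0.515, 0.231] pointing down, gripper open.
Joint ranges: [-179.16, 179.16], [-48.56, 103.87], [-65.8, 70.77], [-126.05, 130.52], [-82.76, 87.17], [-180, 180]. Speed limits (degrees/s): [127.2, 127.2, 147.25, 180, 180, 180].

## Interface

Orientations are given as [roll, pitch, yaw] about the fixed x, y, z axes, in that order (R = Rz(yaw) Ry(pitch) Rx(roll)).
In Python, from workcell import status, camera, bot gives the robot as it stands.
- The arm moves only by the shell command python3 -m jog 'ROWS' [OPENING] [FORCE]. ROWS is text: rows parted by semicolons, each of 4 numbers parted by spaces: the shift along the tool's x, y, z in mm, then the turn about the tool's x in degrees. A call has exactly 8 rows; each row is the pose to reach, as a shift and turn from the pose commanded when the call began, along the tool's axes at that moment; what a row does not reach only later rows make up. A row lasts 1/8 s, in which the tool goes at most 62.5 mm and 10.7 degrees, less where a joint would pass 70% of its speed; a pose out of reach is approached as far as the arm can. A call with a gripper value outside its range is refused whole. OPENING is the opening, from 0 (shut) to 1 (fully open), set as the call begins (- or left out, the last holds). The fingers move at their own pace and stop on an object; FORCE is the grip in N (left out, the last holds). Time passes only in rows, so rows that repeat a pose let the fingers close, or fill a call up. It gives the time, the measured TCP pose, the force and the opening at its end, in the units of the state.
- status.get_obs(): the state, without advancing time (a new reading comes with each control period).
- camera(name): name is "scene" or "top"; returns a dict with "color" (420x560x3 uint8, red, green, blue), "vfov" (degrees; the focal length in pixels is half the picture's height over the tangent of half this angle, whatever the lens; pixels are square), "cx", "cy" (the principal point, pixels), "D" ([k1, k2, p1, p2, k3] as OpenCV has them; the pictures are not rectified), "rvec" (rotation vector, rad) and "tvec" (3), from world to camera coordinates, as OpenCV has them. Camera axes: x right, y down, z forward; pixel columns grow to the right and rows downward; lengths in m; the calibration is good to about 2 mm. A picture is of the moment at which its call begins. There is no depth.
- bot.job_done(): hands the job in, once; it reports no verdict.
The state is a dict: "time": time; "q": joint angles; "qd": joint speeds; "joint_efforts": joint torques, N m; "ee_pos": TCP position; "tcp_rot": TCP orientation; "wrist_force": force on the tool from outside, world axes, zero at the start; "torque": the same for the moment, N m; "opening": finger opening in m.
Only numpy, scipy, OpenCV 4.12 (cv2) and the standard library are available. Lean on these libraries where they do the work, as an engineer would, in place of code of your own. Each camera call takes 0.05 s, during which the arm holds its last target. There are 200 camera calls.

## Working session

There is one attempt and no reset: what is moved stays moved. The work goes in short steps, Python scripts to look and compute and a shell command to move; the robot and the scene stay as the last step left them, time stands still between calls to the robot, and variables do not carry over. Pictures are saved under pics/ and viewed, about 12 in all and at most 16, crops included, and the job is handed in when it is done.

```bash
ls; mkdir -p pics; python3 - <<'E'
from workcell import status,camera,bot
import cv2
print(status.get_obs(), bot.grasp_offset)
for n in("scene","top"):
    c=camera(n); cv2.imwrite(f"pics/{n}0.png",c["color"][:,:,::-1])
    print({k:v for k,v in c.items() if k!="color"})
E
```

```text
pics
{'time': 0.0, 'q': array([ 6.93263145e+01,  5.01205139e+00,  1.00338929e+01,  9.51010464e+01,
       -5.60334828e-04,  8.99983694e+01]), 'qd': array([ 0.02400544, -0.0253411 , -0.08784315,  0.01891303, -0.0994622 ,
        0.00895998]), 'joint_efforts': array([ 7.03304922e-04, -5.20393109e+01,  4.64798176e+01,  1.66295929e-02,
       -1.93119155e-05,  9.09514682e-06]), 'ee_pos': array([0.19409174, 0.5143553 , 0.23056893]), 'tcp_rot': array([ -89.59629859,   89.92079315, -110.26835312]), 'wrist_force': array([1.14695198, 0.48227677, 0.13419348]), 'torque': array([-0.0421931 , -0.02167385,  0.01323297]), 'opening': 0.08560779614636815} 0.0187
{'vfov': 57.185437778948625, 'cx': 277.08157788982834, 'cy': 211.85068310133207, 'D': array([0.02387387, 0.        , 0.        , 0.        , 0.        ]), 'rvec': array([ 2.17063878, -1.1669694 ,  0.41762149]), 'tvec': array([-0.3801542 ,  0.31636129,  1.00952017])}
{'vfov': 56.8590101618744, 'cx': 277.7990655312544, 'cy': 204.99153265931736, 'D': array([-0.0218773,  0.       ,  0.       ,  0.       ,  0.       ]), 'rvec': array([ 2.20181546, -2.23757578,  0.04761734]), 'tvec': array([-0.14009088,  0.46833965,  1.16379205])}
```

View pics/scene0.png

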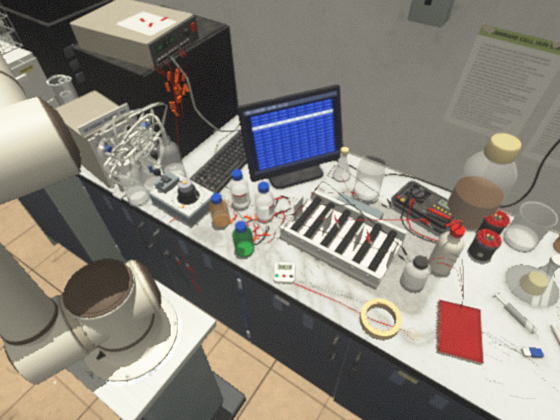

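View pics/top0.png

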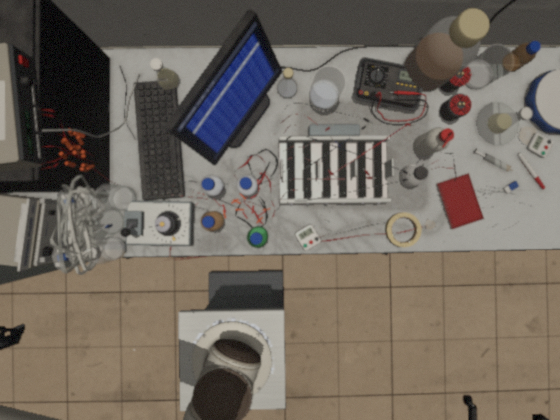

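```bash
cat > h.py <<'E'
from workcell import status,camera,bot
import cv2, numpy as np
from scipy.spatial.transform import Rotation as R
def cam(n):
    c=camera(n); f=210/np.tan(np.radians(c["vfov"]/2))
    c["K"]=np.array([[f,0,c["cx"]],[0,f,c["cy"]],[0,0,1]]); c["R"]=cv2.Rodrigues(c["rvec"])[0]; return c
def proj(c,P): return cv2.projectPoints(np.array(P,float).reshape(-1,1,3),c["rvec"],c["tvec"],c["K"],c["D"])[0].reshape(-1,2)
def ray(c,uv):
    n=cv2.undistortPoints(np.array(uv,float).reshape(-1,1,2),c["K"],c["D"]).reshape(-1,2)
    d=np.c_[n,np.ones(len(n))]@c["R"]; return -c["R"].T@c["tvec"],d
def onz(c,uv,z):
    o,d=ray(c,uv); return o+d*((z-o[2])/d[:,2])[:,None]
def crop(c,x0,y0,x1,y1,s,name):
    cv2.imwrite("pics/"+name,cv2.resize(c["color"][y0:y1,x0:x1,::-1],None,fx=s,fy=s,interpolation=cv2.INTER_CUBIC))
def blue(c,box=None):
    h=cv2.cvtColor(c["color"],cv2.COLOR_RGB2HSV); m=cv2.inRange(h,(105,120,50),(125,255,255))
    n,l,s,ce=cv2.connectedComponentsWithStats(m); return [(ce[i].round(1),s[i][4],s[i][:4]) for i in range(1,n) if s[i][4]>25]
E
python3 - <<'E'
from h import *
t=cam("top");s=cam("scene")
print(proj(t,[[0,0,0],[.194,.515,.231]]),proj(s,[[0,0,0],[.194,.515,.231]]))
for c in(t,s):
    for b in blue(c): print(b)
    print()
for uv,z in [((212,186),.13),((248,185),.13),((212,221),.11),((258,237),.11),((168,223),.114)]: print(onz(t,uv,z).round(3))
print(onz(t,[(281,138),(387,138),(281,203),(389,203)],.055).round(3), onz(t,[(307,237),(404,229)],.02).round(3))
a=t["color"][170:260,105:275,::-1];b=s["color"][160:270,145:290,::-1]
a=cv2.resize(a,(680,360),interpolation=3);b=cv2.resize(b,(680,516),interpolation=3)[:,:]
cv2.imwrite("pics/c1.png",a);cv2.imwrite("pics/c2.png",b)
E
```

```text
[[231.284918   360.49358318]
 [  7.81366441 319.54245785]] [[131.16425175 333.28191441]
 [ 36.17248567 154.0887616 ]]
(array([221.8,  81.9]), np.int32(1002), array([186,  33,  72,  99], dtype=int32))
(array([533.2,  46.6]), np.int32(118), array([527,  41,  13,  12], dtype=int32))
(array([236., 101.]), np.int32(3043), array([195,  45,  79, 108], dtype=int32))
(array([535.4, 107.3]), np.int32(107), array([527,  86,  21,  41], dtype=int32))
(array([207.7, 183.6]), np.int32(96), array([202, 179,  12,  10], dtype=int32))
(array([245.4, 182.7]), np.int32(87), array([241, 178,  10,  11], dtype=int32))
(array([207.9, 221.4]), np.int32(90), array([203, 217,  11,  10], dtype=int32))
(array([255.7, 238.3]), np.int32(105), array([250, 233,  12,  11], dtype=int32))

(array([290.7, 111.9]), np.int32(923), array([249,  98,  85,  29], dtype=int32))
(array([294.3, 141. ]), np.int32(3215), array([252, 113,  84,  58], dtype=int32))
(array([236.3, 174. ]), np.int32(91), array([231, 169,  11,  11], dtype=int32))
(array([263.1, 186.7]), np.int32(80), array([259, 182,   9,  10], dtype=int32))
(array([215.8, 197.8]), np.int32(84), array([211, 192,  10,  12], dtype=int32))
(array([240.4, 226.7]), np.int32(101), array([236, 221,  10,  12], dtype=int32))
(array([535.9, 352.2]), np.int32(86), array([530, 348,  13,   9], dtype=int32))

[[0.517 0.031 0.13 ]]
[[ 0.518 -0.066  0.13 ]]
[[0.423 0.036 0.11 ]]
[[ 0.377 -0.09   0.11 ]]
[[0.419 0.155 0.114]]
[[ 0.66  -0.159  0.055]
 [ 0.656 -0.47   0.055]
 [ 0.471 -0.156  0.055]
 [ 0.466 -0.471  0.055]] [[ 0.369 -0.233  0.02 ]
 [ 0.388 -0.526  0.02 ]]
```

View pics/c1.png

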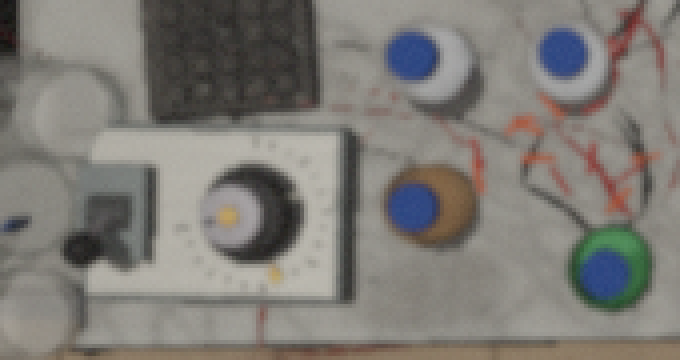

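View pics/c2.png

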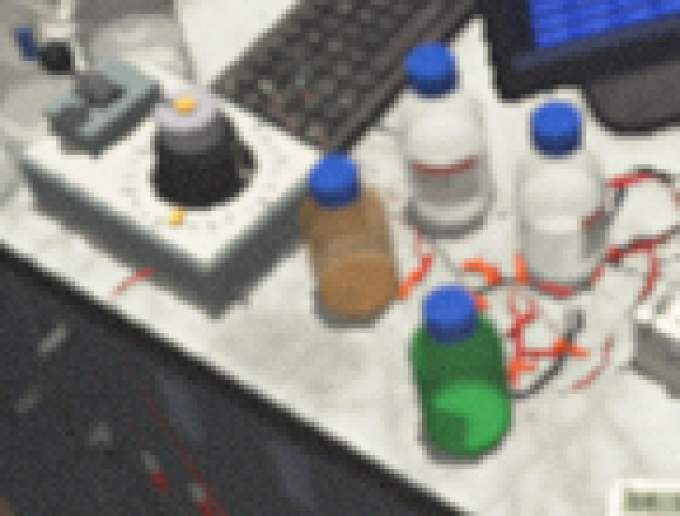

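```bash
python3 - <<'E'
from h import *
t=cam("top");s=cam("scene")
def best(a,za,b,zb=None):
    A=onz(t,[a],za)[0];B=onz(s,[b],za)[0]; return A.round(3),B.round(3)
# caps: blob centroid ~ cap centre height approx (mid of cap)
for n,a,b,z in [("w1",(207.7,183.6),(236.3,174),.133),("w2",(245.4,182.7),(263.1,186.7),.133),("amber",(207.9,221.4),(215.8,197.8),.114),("green",(255.7,238.3),(240.4,226.7),.114)]: print(n,*best(a,z,b))
for n,c in(("t",t),("s",s)):
    h=cv2.cvtColor(c["color"],cv2.COLOR_RGB2HSV); m=cv2.inRange(h,(15,110,140),(30,255,255))
    k,l,st,ce=cv2.connectedComponentsWithStats(m)
    for i in range(1,k):
        x,y=ce[i]
        if (n=="t" and 140<x<200 and 190<y<250) or (n=="s" and 145<x<215 and 160<y<225):
            print(n,ce[i].round(1),st[i][4],onz(c,[ce[i]],.114).round(3),onz(c,[ce[i]],.056).round(3))
# crops 
a=cv2.resize(t["color"][203:245,150:186,::-1],None,fx=14,fy=14,interpolation=cv2.INTER_CUBIC)[:588]
b=cv2.resize(s["color"][170:212,174:204,::-1],None,fx=14,fy=14,interpolation=cv2.INTER_CUBIC)[:588]
im=np.hstack([a,b])[:, :]; im=cv2.resize(im,None,fx=.85,fy=.85); print(im.shape); cv2.imwrite("pics/c3.png",im)
E
```

```text
w1 [0.524 0.042 0.133] [0.523 0.044 0.133]
w2 [ 0.525 -0.059  0.133] [ 0.522 -0.059  0.133]
amber [0.422 0.046 0.114] [0.421 0.046 0.114]
green [ 0.373 -0.084  0.114] [ 0.371 -0.086  0.114]
t [161.5 224. ] 6 [[0.417 0.173 0.114]] [[0.416 0.189 0.056]]
s [183.8 182. ] 10 [[0.419 0.175 0.114]] [[0.457 0.226 0.056]]
s [182.5 205.5] 6 [[0.342 0.109 0.114]] [[0.375 0.155 0.056]]
(500, 785, 3)
```

View pics/c3.png

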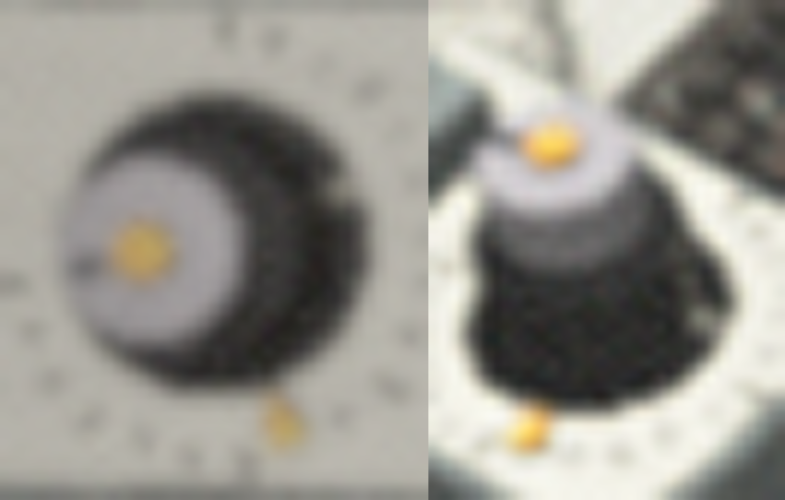

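```bash
python3 - <<'E'
from h import *
t=cam("top");s=cam("scene"); ax=np.array([.418,.174])
for n,c,a,b in (("t",t,(178.3,218.3),(173.5,238.3)),("s",s,(197.1,196.3),(182.2,205.3))):
    for p,z in((a,.054),(b,.056)):
        P=onz(c,[p],z)[0][:2]; d=P-ax; print(n,P.round(4),np.hypot(*d).round(4),np.degrees(np.arctan2(d[1],d[0])).round(1))
g=R.from_euler("xyz",status.get_obs()["tcp_rot"],degrees=True).as_matrix(); print(g.round(3))
d=np.array([.418,.174,.2])-status.get_obs()["ee_pos"]; print((g.T@d*1000).round(0))
# roller edges: white base mask lines, deck yaw
h=cv2.cvtColor(t["color"],cv2.COLOR_RGB2HSV)
e=cv2.Canny(t["color"][195:250,120:200],60,150); L=cv2.HoughLinesP(e,1,np.pi/360,20,minLineLength=25,maxLineGap=4)
for l in L[:,0]:
    q=l.reshape(2,2)+[120,195]; P=onz(t,q,.05); d=P[1]-P[0]; print(P[:,:2].round(3).tolist(),np.degrees(np.arctan2(d[1],d[0])).round(1))
a=cv2.resize(t["color"][128:212,272:396,::-1],None,fx=6.4,fy=6.4,interpolation=cv2.INTER_CUBIC);cv2.imwrite("pics/r1.png",a)
E
```

```text
t [0.4311 0.1409] 0.0357 -68.4
t [0.3739 0.1548] 0.0481 -156.5
s [0.432 0.145] 0.0322 -64.2
s [0.3749 0.1568] 0.0464 -158.2
[[-0.     0.353  0.936]
 [-0.     0.936 -0.353]
 [-1.    -0.     0.   ]]
[  31. -240.  330.]
[[0.362, 0.302], [0.361, 0.21]] -90.9
[[0.353, 0.23], [0.351, 0.112]] -91.0
[[0.478, 0.284], [0.485, 0.209]] -84.3
[[0.359, 0.112], [0.481, 0.107]] -2.0
[[0.488, 0.206], [0.493, 0.125]] -86.8
```

View pics/r1.png

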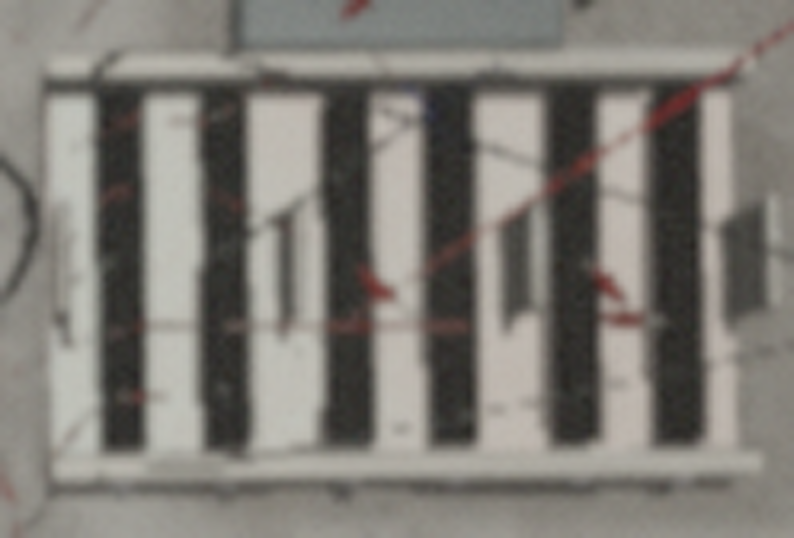

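```bash
python3 -m jog '-20 -30 41 0; -20 -60 82 0; -20 -90 124 0; -20 -120 165 0; -20 -150 206 0; -20 -180 247 0; -20 -210 289 0; -20 -240 330 0' 1 20; python3 - <<'E'
from h import *
o=status.get_obs(); print(o["q"].round(1)); g=R.from_euler("xyz",o["tcp_rot"],degrees=True).as_matrix(); print(g.round(3))
for z in(.2,.0913): print((g.T@(np.array([.418,.174,z])-o["ee_pos"])*1000).round(1))
E
```

```text
time: 1.4
ee_pos: [0.4189, 0.172, 0.2515]
tcp_rot: [46.4, 90.0, 25.7]
wrist_force: [0.7, 1.2, 0.4]
opening: 0.0855
[22.3 -7.8 -0.2 97.6  0.  43. ]
[[ 0.001  0.353  0.936]
 [ 0.     0.936 -0.353]
 [-1.     0.001  0.   ]]
[51.5  1.5 -1.6]
[160.2   1.5  -1.6]
```

```bash
python3 -m jog '40 1.5 -1.5 0; 80 1.5 -1.5 0; 120 1.5 -1.5 0; 140 1.5 -1.5 0; 150 1.5 -1.5 0; 158 1.5 -1.5 0; 158 1.5 -1.5 0; 158 1.5 -1.5 0'; python3 -m jog '0 0 0 0;0 0 0 0;0 0 0 0;0 0 0 0;0 0 0 0;0 0 0 0;0 0 0 0;0 0 0 0' 0 60
```

```text
time: 2.4
ee_pos: [0.4177, 0.1756, 0.094]
tcp_rot: [43.9, 89.9, 23.2]
wrist_force: [-0.4, -0.3, 0.3]
opening: 0.0853
time: 3.4
ee_pos: [0.4167, 0.1735, 0.0943]
tcp_rot: [-73.8, 89.8, -94.6]
wrist_force: [-6.8, -13.1, 13.4]
opening: 0.041
```

```bash
python3 -m jog '0 0 0 -10;0 0 0 -20;0 0 0 -30;0 0 0 -40;0 0 0 -50;0 0 0 -60;0 0 0 -70;0 0 0 -77'; python3 -m jog '0 0 0 0;0 0 0 0;0 0 0 0;0 0 0 0;0 0 0 0;0 0 0 0;0 0 0 0;0 0 0 0' 1; python3 - <<'E'
from h import *
o=status.get_obs(); print(o["q"].round(1)); g=R.from_euler("xyz",o["tcp_rot"],degrees=True).as_matrix(); print(g.round(3))
E
```

```text
time: 4.4
ee_pos: [0.4178, 0.1735, 0.0943]
tcp_rot: [-121.5, 89.8, -65.0]
wrist_force: [-0.9, -13.1, 10.7]
opening: 0.0413
time: 5.4
ee_pos: [0.4173, 0.1755, 0.0933]
tcp_rot: [131.4, 90.0, -172.3]
wrist_force: [-0.5, 0.5, 0.2]
opening: 0.0856
[ 22.8  -8.9 -18.6  80.2   0.  -33.5]
[[-0.    -0.832  0.554]
 [-0.     0.554  0.832]
 [-1.     0.    -0.   ]]
```

```bash
python3 -m jog '15 -1 -1 0;32 -1 -1 0;32 -1 -1 0;32 -1 -1 0;32 -1 -1 0;32 -1 -1 0;32 -1 -1 0;32 -1 -1 0'; python3 -m jog '0 0 0 0;0 0 0 0;0 0 0 0;0 0 0 0;0 0 0 0;0 0 0 0;0 0 0 0;0 0 0 0' 0 60; python3 -m jog '0 0 0 10;0 0 0 20;0 0 0 30;0 0 0 40;0 0 0 50;0 0 0 60;0 0 0 70;0 0 0 80';  python3 -m jog '0 0 0 8;0 0 0 8;0 0 0 8;0 0 0 8;0 0 0 8;0 0 0 8;0 0 0 8;0 0 0 8'
```

```text
time: 6.4
ee_pos: [0.4177, 0.1741, 0.0614]
tcp_rot: [-30.6, 90.0, 25.8]
wrist_force: [0.1, 0.3, -0.2]
opening: 0.0855
time: 7.4
ee_pos: [0.4182, 0.1738, 0.062]
tcp_rot: [-76.7, 89.9, -20.4]
wrist_force: [0.8, -5.1, 5.7]
opening: 0.0563
time: 8.4
ee_pos: [0.4185, 0.1726, 0.062]
tcp_rot: [-30.5, 89.8, -54.6]
wrist_force: [2.7, -11.6, 6.7]
opening: 0.0558
time: 9.4
ee_pos: [0.4184, 0.1725, 0.062]
tcp_rot: [-25.7, 89.8, -57.5]
wrist_force: [3.8, -11.9, 6.4]
opening: 0.0562
```

```bash
python3 -m jog '0 0 0 0;0 0 0 0;0 0 0 0;0 0 0 0;-40 0 0 0;-80 0 0 0;-120 0 0 0;-160 0 0 0' 1;  python3 - <<'E'
from h import *
o=status.get_obs(); print(o["q"].round(1)); g=R.from_euler("xyz",o["tcp_rot"],degrees=True).as_matrix(); print(g.round(3))
print((g.T@(np.array([.30,-.05,.25])-o["ee_pos"])*1000).round(1))
E
```

```text
time: 10.4
ee_pos: [0.4175, 0.1741, 0.2226]
tcp_rot: [69.5, 90.0, 37.9]
wrist_force: [0.4, 1.3, -0.2]
opening: 0.0855
[22.6 -8.5 -4.  94.5  0.  54.3]
[[ 0.     0.525  0.851]
 [ 0.     0.851 -0.525]
 [-1.     0.     0.   ]]
[ -27.4 -252.4   17.7]
```

```bash
python3 -m jog '0 -40 0 0;0 -80 0 0;0 -120 0 0;0 -160 0 0;0 -200 0 0;0 -240 0 0;0 -240 0 0;0 -240 0 0';  python3 - <<'E'
from h import *
t=cam("top");s=cam("scene")
a=cv2.resize(t["color"][203:245,150:186,::-1],None,fx=11.9,fy=11.9,interpolation=cv2.INTER_CUBIC)
b=cv2.resize(s["color"][170:212,174:204,::-1],None,fx=11.9,fy=11.9,interpolation=cv2.INTER_CUBIC)
cv2.imwrite("pics/c4.png",np.hstack([a,b]))
E
```

```text
time: 11.4
ee_pos: [0.2919, -0.03, 0.2214]
tcp_rot: [50.9, 90.0, 19.2]
wrist_force: [1.2, -1.3, -0.5]
opening: 0.0854
```

View pics/c4.png

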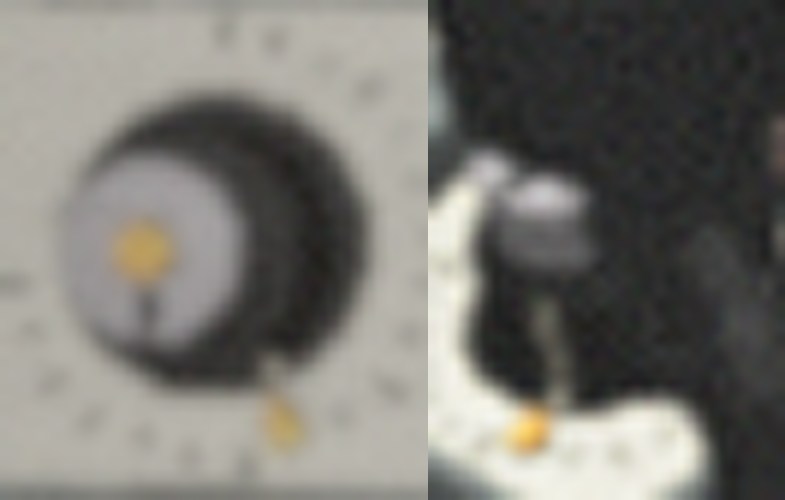

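```bash
python3 - <<'E'
from h import *
t=cam("top");s=cam("scene")
U=lambda c,x,y:(x/11.9-.5+(150 if c is t else 174),y/11.9-.5+(203 if c is t else 170))
for c in(t,s):
  # axis seen by this camera: yellow dot at top, z .114 -> bias
  d0=U(c,143,250) if c is t else None
  for ax in ([.418,.174],[.418,.172],[.417,.174]):
    out=[]
    for (x,y),z in (((270,360),.054),((284,425),.056)) if c is t else (((127,397),.054),((125,375),.056),((102,430),.056)):
        P=onz(c,[U(c,x,y)],z)[0][:2]; d=P-ax; out.append((P.round(4),np.hypot(*d).round(4),np.degrees(np.arctan2(d[1],d[0])).round(1)))
    print(out)
P=np.array([.418,.174]); 
for a in(-150,-155,-160): 
  q=[[P[0]+r*np.cos(np.radians(a)),P[1]+r*np.sin(np.radians(a)),.054] for r in(.029,.0375,.046)]
  print(a,((proj(t,q)-[150,203]+.5)*11.9).round().tolist(),((proj(s,q)-[174,170]+.5)*11.9+[428,0]).round().tolist())
E
```

```text
[(array([0.3898, 0.1589]), np.float64(0.032), np.float64(-151.8)), (array([0.3742, 0.1552]), np.float64(0.0477), np.float64(-156.8))]
[(array([0.3898, 0.1589]), np.float64(0.0311), np.float64(-155.1)), (array([0.3742, 0.1552]), np.float64(0.047), np.float64(-159.0))]
[(array([0.3898, 0.1589]), np.float64(0.0311), np.float64(-150.9)), (array([0.3742, 0.1552]), np.float64(0.0468), np.float64(-156.3))]
[(array([0.3874, 0.1604]), np.float64(0.0335), np.float64(-156.0)), (array([0.3919, 0.1648]), np.float64(0.0276), np.float64(-160.6)), (array([0.3736, 0.1561]), np.float64(0.0478), np.float64(-158.0))]
[(array([0.3874, 0.1604]), np.float64(0.0328), np.float64(-159.2)), (array([0.3919, 0.1648]), np.float64(0.027), np.float64(-164.6)), (array([0.3736, 0.1561]), np.float64(0.0471), np.float64(-160.3))]
[(array([0.3874, 0.1604]), np.float64(0.0326), np.float64(-155.3)), (array([0.3919, 0.1648]), np.float64(0.0267), np.float64(-159.9)), (array([0.3736, 0.1561]), np.float64(0.0469), np.float64(-157.6))]
-150 [[267.0, 347.0], [285.0, 377.0], [303.0, 408.0]] [[571.0, 386.0], [564.0, 409.0], [557.0, 432.0]]
-155 [[258.0, 352.0], [273.0, 384.0], [289.0, 416.0]] [[562.0, 385.0], [553.0, 408.0], [543.0, 431.0]]
-160 [[248.0, 356.0], [261.0, 389.0], [273.0, 422.0]] [[553.0, 384.0], [541.0, 406.0], [529.0, 429.0]]
```

```bash
cat > pol.py <<'E'
from h import *
def pol(ns=("top","scene"),N=4,ax=(.418,.174)):
    for n in ns:
        cs=[cam(n) for _ in range(N)]; c=cs[0]; im=np.mean([k["color"] for k in cs],0).astype(np.float32)
        A=np.radians(np.arange(-200,-110,1.))
        def samp(rs,z):
            o=0
            for r in rs:
                uv=proj(c,np.c_[ax[0]+r*np.cos(A),ax[1]+r*np.sin(A),0*A+z]).astype(np.float32)
                o=o+cv2.remap(im,uv[:,0].copy(),uv[:,1].copy(),cv2.INTER_CUBIC).reshape(-1,3)
            return o/len(rs)
        for nm,rs,z,w in(("line",(.031,.033,.035),.0545,lambda p:p.sum(1)/3),("tab",(.042,.045,.048,.051),.056,lambda p:p[:,0]-p[:,2])):
            p=w(samp(rs,z)); q=p-np.median(p); i=q.argmax(); sl=slice(max(0,i-9),i+10); ww=np.clip(q[sl]-.3*q[i],0,None)
            print(n,nm,"peak",np.degrees(A[i]).round(),"centroid",(ww@np.degrees(A[sl])/ww.sum()).round(2),q[i].round())
if __name__=="__main__": pol()
E
python3 pol.py;  python3 - <<'E'
from h import *
o=status.get_obs(); g=R.from_euler("xyz",o["tcp_rot"],degrees=True).as_matrix(); print(o["q"].round(1))
print((g.T@(np.array([.4178,.1735,.2226])-o["ee_pos"])*1000).round(1))
E
```

```text
top line peak -152.0 centroid -152.24 37.0
top tab peak -157.0 centroid -157.16 54.0
scene line peak -154.0 centroid -154.33 67.0
scene tab peak -157.0 centroid -157.72 113.0
[ -5.9 -30.2 -20.  100.2  -0.   25.8]
[ -1.3 239.5   0.6]
```

```bash
python3 -m jog '0 40 0 0;0 80 0 0;0 120 0 0;0 160 0 0;0 200 0 0;0 240 0 0;40 240 0 0;80 240 0 0'; python3 -m jog '40 0 0 0;81 0 0 0;81 0 0 0;81 0 0 0;81 0 0 0;81 0 0 0;81 0 0 0;81 0 0 0';python3 -m jog '0 0 0 0;0 0 0 0;0 0 0 0;0 0 0 0;0 0 0 0;0 0 0 4;0 0 0 4;0 0 0 4' 0; python3 -m jog '0 0 0 0;0 0 0 0;0 0 0 0;0 0 0 0;0 0 0 0;-16 0 0 0;-32 0 0 0;-32 0 0 0' 1
```

```text
time: 13.0
ee_pos: [0.4179, 0.1747, 0.1401]
tcp_rot: [39.3, 90.0, 7.7]
wrist_force: [0.3, -0.1, -0.5]
opening: 0.0855
time: 14.0
ee_pos: [0.4177, 0.1741, 0.0605]
tcp_rot: [55.0, 90.0, 23.3]
wrist_force: [0.1, 1.4, 0.3]
opening: 0.0856
time: 15.0
ee_pos: [0.4172, 0.1733, 0.0608]
tcp_rot: [-73.5, 89.9, -109.2]
wrist_force: [-5.0, -6.4, 9.4]
opening: 0.0562
time: 16.0
ee_pos: [0.4186, 0.1745, 0.0944]
tcp_rot: [58.5, 89.8, 22.8]
wrist_force: [0.7, -0.2, 0.1]
opening: 0.0852
```

```bash
python3 pol.py
```

```text
top line peak -188.0 centroid -187.73 12.0
top tab peak -125.0 centroid -122.31 3.0
scene line peak -157.0 centroid -157.25 36.0
scene tab peak -157.0 centroid -157.46 57.0
```

```bash
python3 -m jog '0 0 0 0;0 0 0 0;0 0 0 0;0 0 0 0;0 0 0 0;0 0 0 0;0 0 0 10;0 0 0 20' 0; python3 -m jog '0 0 0 10;0 0 0 20;0 0 0 30;0 0 0 40;0 0 0 50;0 0 0 57;0 0 0 57;0 0 0 57';python3 -m jog '0 0 0 0;0 0 0 0;0 0 0 0;0 0 0 0;0 0 0 0;-40 0 0 0;-80 0 0 0;-120 0 0 0' 1; python3 - <<'E'
from h import *
o=status.get_obs(); g=R.from_euler("xyz",o["tcp_rot"],degrees=True).as_matrix(); print(o["q"].round(1),g.round(3))
print((g.T@(np.array([.29,.02,.2226])-o["ee_pos"])*1000).round(1))
E
```

```text
time: 17.4
ee_pos: [0.4173, 0.1736, 0.0927]
tcp_rot: [-48.8, 89.9, -104.8]
wrist_force: [-3.3, -4.4, 6.4]
opening: 0.0412
time: 18.4
ee_pos: [0.4183, 0.1745, 0.0928]
tcp_rot: [143.5, 89.9, 31.0]
wrist_force: [3.6, 3.0, 1.8]
opening: 0.0408
time: 19.4
ee_pos: [0.4174, 0.174, 0.2136]
tcp_rot: [65.4, 90.0, -47.3]
wrist_force: [0.8, 0.3, -0.6]
opening: 0.0854
[ 22.6  -8.7  -5.2  93.5  -0.  135.3] [[ 0.     0.923 -0.385]
 [-0.    -0.385 -0.923]
 [-1.     0.     0.   ]]
[ -9.  -58.2 191.2]
```

```bash
python3 -m jog '0 -7 24 -10.5;0 -14 48 -21;0 -21 72 -31.5;0 -28 96 -42;0 -36 119 -52.5;0 -43 143 -63;0 -50 167 -73.5;0 -58 191 -84';  python3 - <<'E'
from pol import *
pol()
t=cam("top")
U=lambda x,y:(x/6.4-.5+272,y/6.4-.5+128)
P=onz(t,[U(171,267),U(397.5,267),U(625.5,267)],.052); print("slots",P.round(4))
print("plates far/near tops L,R",onz(t,[U(60,68),U(735,65),U(60,467),U(755,464)],.055).round(4))
print("roller ends",onz(t,[U(120,90),U(120,447),U(677,88),U(677,442)],.052).round(4))
for b in blue(t): 
    if 170<b[0][1]<250: print(b[0],b[1])
o=status.get_obs(); g=R.from_euler("xyz",o["tcp_rot"],degrees=True).as_matrix(); print(o["ee_pos"],o["q"].round(1),np.degrees(np.arctan2(g[1,1],g[0,1])),o["time"])
s=cam("scene"); crop(s,150,150,430,290,2.8,"p9.png")
E
```

```text
time: 20.4
ee_pos: [0.2899, 0.0197, 0.2123]
tcp_rot: [17.9, 90.0, -10.4]
wrist_force: [-0.3, -0.0, 0.2]
opening: 0.0851
top line peak -155.0 centroid -155.89 16.0
top tab peak -157.0 centroid -157.14 55.0
scene line peak -200.0 centroid -198.62 21.0
scene tab peak -158.0 centroid -157.95 106.0
slots [[ 0.5682 -0.2079  0.052 ]
 [ 0.5668 -0.3112  0.052 ]
 [ 0.5654 -0.4159  0.052 ]]
plates far/near tops L,R [[ 0.6592 -0.1588  0.055 ]
 [ 0.6571 -0.4677  0.055 ]
 [ 0.4779 -0.1558  0.055 ]
 [ 0.4743 -0.4725  0.055 ]]
roller ends [[ 0.6494 -0.186   0.052 ]
 [ 0.4866 -0.1832  0.052 ]
 [ 0.6473 -0.4416  0.052 ]
 [ 0.485  -0.4378  0.052 ]]
[207.6 183.6] 95
[245.4 182.8] 86
[207.9 221.5] 92
[255.6 238.2] 105
[0.29069718 0.02054844 0.2121654 ] [  4.  -30.7 -21.3  99.4  -0.   32.7] 61.30482193717529 20.85
```

View pics/p9.png

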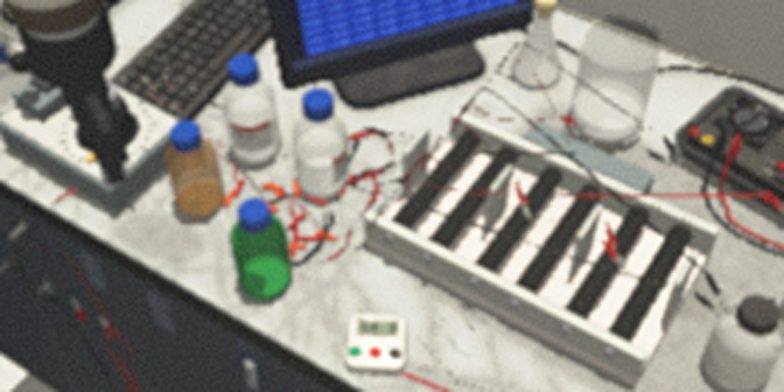

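```bash
python3 -m jog '0 6 35 -5;0 12 70 -10;0 18 105 -15;0 24 140 -20;0 30 175 -25;0 37 210 -28.7;0 43 243 -28.7;0 43 243 -28.7'; python3 - <<'E'
from h import *
for n,z in(("top",.133),("scene",.133)):
    c=cam(n)
    for b in blue(c):
        P=onz(c,[b[0]],z)[0]
        if .3<P[0]<.62 and -.15<P[1]<.12 and b[1]<200: print(n,b[0],b[1],P.round(3))
o=status.get_obs(); g=R.from_euler("xyz",o["tcp_rot"],degrees=True).as_matrix(); print(o["ee_pos"],o["q"].round(1),np.degrees(np.arctan2(g[1,1],g[0,1])))
E
```

```text
time: 21.9
ee_pos: [0.5255, -0.0588, 0.2107]
tcp_rot: [173.5, 89.9, 173.5]
wrist_force: [-1.1, -0.1, -0.5]
opening: 0.0852
scene [236.2 174.1] 92 [0.522 0.044 0.133]
scene [263.1 187.3] 73 [ 0.52  -0.061  0.133]
scene [215.8 197.8] 86 [0.408 0.032 0.133]
scene [240.4 227. ] 86 [ 0.359 -0.097  0.133]
[ 0.5239546  -0.05834458  0.21171838] [-6.4  1.6  4.3 92.9  0.  -6.4] 90.0160815946159
```

```bash
python3 -m jog '40 -1 -1 0;80 -1 -1 0;98 -1 -1 0;98 -1 -1 0;98 -1 -1 0;98 -1 -1 0;98 -1 -1 0;98 -1 -1 0'; python3 -m jog '0 0 0 0;0 0 0 0;0 0 0 0;0 0 0 0;0 0 0 0;0 0 0 0;-50 0 0 0;-100 0 0 0' 0 40
```

```text
time: 23.0
ee_pos: [0.5235, -0.0597, 0.1146]
tcp_rot: [-6.3, 90.0, -6.2]
wrist_force: [-0.9, -0.2, -0.7]
opening: 0.0851
time: 24.0
ee_pos: [0.5226, -0.0597, 0.2145]
tcp_rot: [-178.3, 89.9, -178.3]
wrist_force: [1.2, -0.1, -0.6]
opening: 0.0364
```

```bash
python3 -m jog '0 -45 -18 0;0 -90 -36 0;0 -135 -54 0;0 -180 -72 0;0 -220 -90 0;0 -252 -102 0;40 -252 -102 0;81 -252 -102 0'; python3 - <<'E'
from h import *
s=cam("scene");crop(s,200,150,420,300,3.6,"b1.png")
o=status.get_obs(); g=R.from_euler("xyz",o["tcp_rot"],degrees=True).as_matrix(); print(o["ee_pos"],o["wrist_force"],o["q"].round(1),np.degrees(np.arctan2(g[1,1],g[0,1])))
E
```

```text
time: 25.0
ee_pos: [0.4209, -0.3124, 0.1319]
tcp_rot: [-154.0, 90.0, -154.1]
wrist_force: [0.1, 0.4, -1.7]
opening: 0.0358
[ 0.41907122 -0.31065885  0.12580679] [-0.23730009  0.02635797 -6.94976537] [-36.5   0.8  -6.   83.7  -0.  -36.5] 89.97680689002053
```

View pics/b1.png

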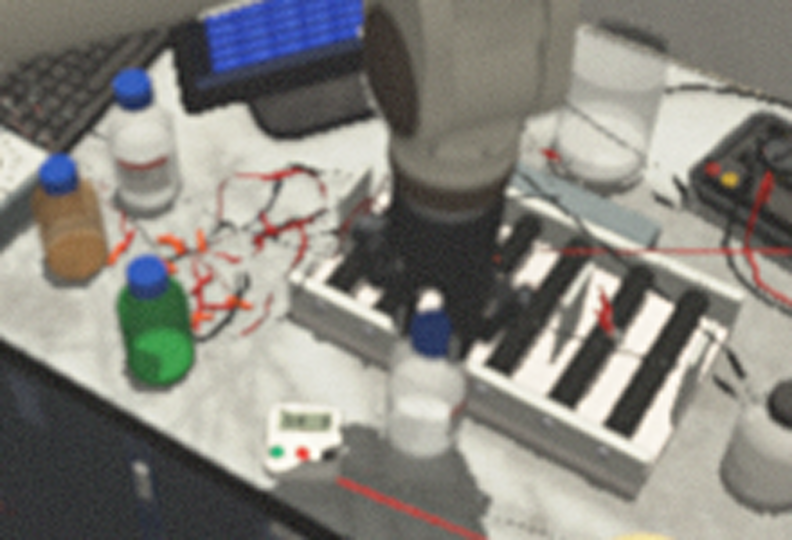

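```bash
python3 -m jog '0 0 10 0;0 0 20 0;-2 0 28 0;-4 0 37 0;-5 0 46 0;-5 0 55 0;-4 0 64 0;-2.5 0 73 0' - 20; python3 -m jog '2 0 12 0;8 0 24 0;12 0 32 0;18 0 40 0;27 0 50 0;37 0 59 0;44 0 64 0;52 0 68 0'; python3 - <<'E'
from h import *
s=cam("scene");crop(s,200,150,420,300,3.6,"b2.png")
E
```

```text
time: 26.05
ee_pos: [0.495, -0.3118, 0.1359]
tcp_rot: [-76.5, 90.0, -76.4]
wrist_force: [-2.1, 0.2, 2.3]
opening: 0.0345
time: 27.05
ee_pos: [0.5633, -0.3116, 0.0835]
tcp_rot: [-4.0, 89.9, -4.0]
wrist_force: [2.6, -0.8, 1.5]
opening: 0.029
```

View pics/b2.png

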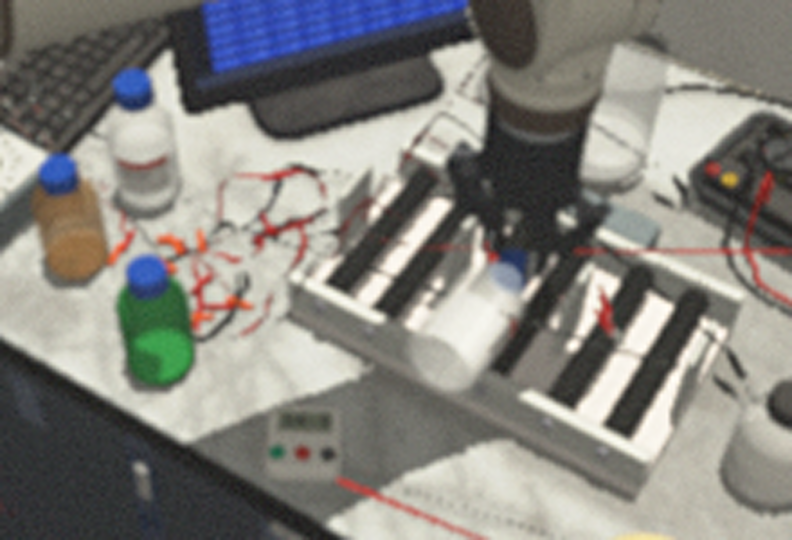

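```bash
python3 -m jog '4 0 1 0;8 0 2 0;12 0 2 0;12 0 2 0;12 0 2 0;12 0 2 0;12 0 2 0;12 0 2 0'; python3 - <<'E'
from h import *
s=cam("scene");t=cam("top")
a=cv2.resize(s["color"][200:270,290:370,::-1],None,fx=5,fy=5,interpolation=cv2.INTER_CUBIC)
b=cv2.resize(t["color"][140:210,300:380,::-1],None,fx=5,fy=5,interpolation=cv2.INTER_CUBIC)
cv2.imwrite("pics/b3.png",np.hstack([a,b]))
E
```

```text
time: 28.1
ee_pos: [0.567, -0.3127, 0.0768]
tcp_rot: [-24.5, 89.5, -24.4]
wrist_force: [2.6, 1.3, 22.6]
opening: -0.0
```

View pics/b3.png

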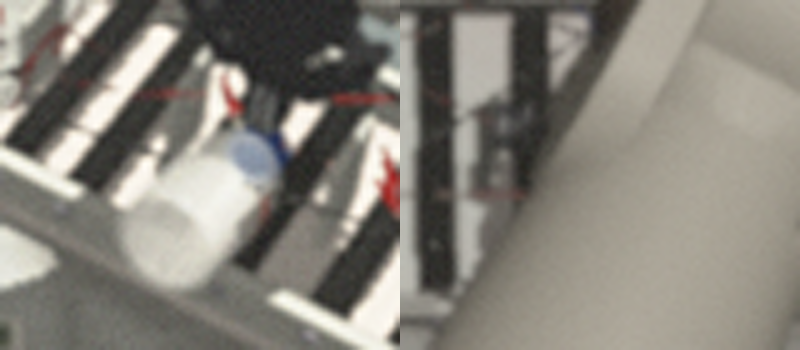

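```bash
python3 -m jog '-30 0 0 0;-60 0 0 0;-100 0 0 0;-100 0 0 0;-100 40 -30 0;-100 80 -60 0;-100 120 -100 0;-100 150 -150 0' 1; python3 - <<'E'
from h import *
s=cam("scene");t=cam("top")
for c,n in((s,"s"),(t,"t")):
    for b in blue(c):
        P=onz(c,[b[0]],.07)[0]
        if b[1]<300: print(n,b[0],b[1],b[2],P.round(3))
a=cv2.resize(s["color"][190:290,270:390,::-1],None,fx=3.3,fy=4,interpolation=cv2.INTER_CUBIC)
b=cv2.resize(t["color"][130:230,280:400,::-1],None,fx=3.3,fy=4,interpolation=cv2.INTER_CUBIC)
cv2.imwrite("pics/b4.png",np.hstack([a,b]))
E
```

```text
time: 29.2
ee_pos: [0.4125, -0.1603, 0.1704]
tcp_rot: [162.2, 89.9, 162.2]
wrist_force: [0.0, 0.2, 1.6]
opening: 0.0856
s [236.3 174. ] 93 [231 169  11  11] [0.573 0.091 0.07 ]
s [215.9 197.7] 85 [211 192  10  11] [0.45  0.078 0.07 ]
s [240.3 226.6] 97 [236 221  10  12] [ 0.398 -0.06   0.07 ]
s [341.1 328.2] 144 [334 322  15  13] [ 0.279 -0.458  0.07 ]
s [536.  352.2] 85 [530 348  13   9] [ 0.474 -0.852  0.07 ]
t [533.2  46.8] 118 [527  41  13  13] [ 0.921 -0.91   0.07 ]
t [534.2 104.7] 95 [528  88  15  34] [ 0.748 -0.906  0.07 ]
t [207.6 183.6] 97 [202 179  12  10] [0.529 0.053 0.07 ]
t [207.8 221.4] 92 [203 217  11  10] [0.421 0.054 0.07 ]
t [382.9 261.2] 49 [378 256  10  10] [ 0.299 -0.445  0.07 ]
```

View pics/b4.png

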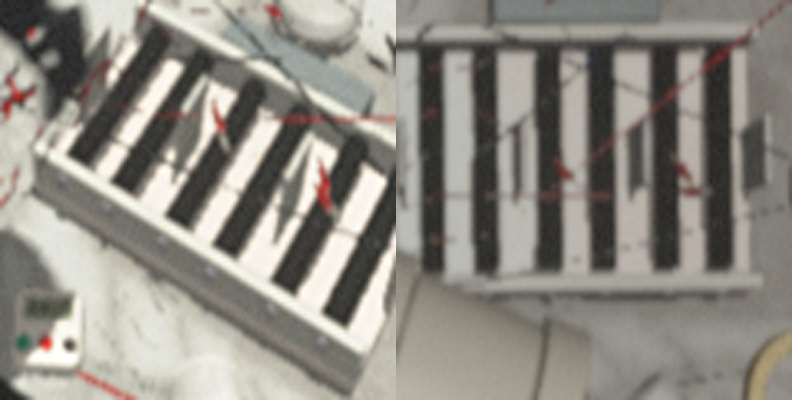

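```bash
python3 - <<'E'
from h import *
s=cam("scene");t=cam("top")
for c in (t,s):
    for b in blue(c):
        if 320<b[0][0]<400 and b[0][1]>240: print(b[0], *[onz(c,[b[0]],z)[0].round(3) for z in(.0,.02,.04,-.5,-.85)])
print("edge",onz(t,[(350,253),(450,251)],0).round(3), proj(s,[[.32,-.4,0],[.32,-.5,0]]))
a=cv2.resize(s["color"][260:400,280:420,::-1],(399,560),interpolation=cv2.INTER_CUBIC)
b=cv2.resize(t["color"][190:330,320:460,::-1],(399,560),interpolation=cv2.INTER_CUBIC)
cv2.imwrite("pics/b5.png",np.hstack([a,b]))
E
```

```text
[382.6 261.4] [ 0.289 -0.464  0.   ] [ 0.292 -0.459  0.02 ] [ 0.294 -0.453  0.04 ] [ 0.225 -0.609 -0.5  ] [ 0.181 -0.71  -0.85 ]
[339.8 328.6] [ 0.309 -0.447  0.   ] [ 0.3  -0.45  0.02] [ 0.291 -0.452  0.04 ] [ 0.54  -0.384 -0.5  ] [ 0.702 -0.339 -0.85 ]
edge [[ 0.317 -0.365  0.   ]
 [ 0.317 -0.674  0.   ]] [[325.85838595 316.01096976]
 [360.12740285 336.05249233]]
```

View pics/b5.png

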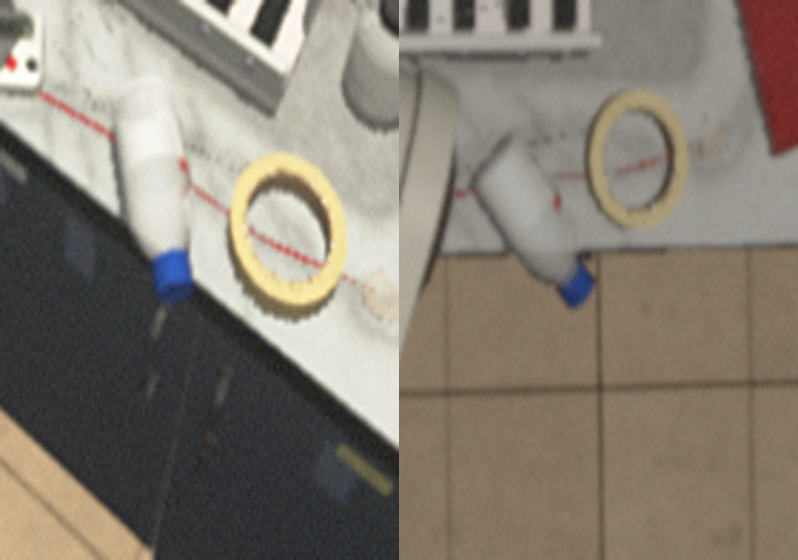

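```bash
python3 - <<'E'
from h import *
s=cam("scene");t=cam("top")
print(onz(t,[(354.4,231.2),(382.6,261.4)],.031).round(4),onz(s,[(329.1,283.7),(340,328.5)],.031).round(4))
for c in(t,s): print([b[0] for b in blue(c) if 320<b[0][0]<400 and b[0][1]>240])
o=status.get_obs();print(o["ee_pos"],o["time"],o["q"].round(1))
E
```

```text
[[ 0.3841 -0.373   0.031 ]
 [ 0.2931 -0.4554  0.031 ]] [[ 0.3938 -0.3665  0.031 ]
 [ 0.2953 -0.4516  0.031 ]]
[array([382.8, 261.2])]
[array([339.9, 328.5])]
[ 0.41469574 -0.16207008  0.17142842] 29.5 [-21.3 -10.2 -11.1  89.   -0.  -21.4]
```

```bash
python3 -m jog '0 -30 -10 10.5;0 -60 -20 21;0 -90 -30 31.5;0 -120 -40 42;0 -150 -50 52.5;0 -180 -54 63;0 -210 -54 73.5;0 -232 -54 84' 1 60; python3 -m jog '0 0 0 10.5;0 0 0 21;0 0 0 31.5;0 0 0 42;0 0 0 52.5;0 0 0 54.5;0 0 0 54.5;0 0 0 54.5'; python3 - <<'E'
from h import *
o=status.get_obs(); g=R.from_euler("xyz",o["tcp_rot"],degrees=True).as_matrix(); print(o["ee_pos"],o["q"].round(1),np.degrees(np.arctan2(g[1,1],g[0,1])))
print((g.T@(np.array([.361,-.394,.008])-o["ee_pos"])*1000).round(1))
for n in("top","scene"):
    c=cam(n); print(n,[(b[0],onz(c,[b[0]],.031)[0].round(4)) for b in blue(c) if 320<b[0][0]<400 and b[0][1]>240])
E
```

```text
time: 30.5
ee_pos: [0.3606, -0.3959, 0.1705]
tcp_rot: [-138.2, 89.9, 137.4]
wrist_force: [0.9, -0.5, 0.4]
opening: 0.0855
time: 31.5
ee_pos: [0.3605, -0.394, 0.1715]
tcp_rot: [-85.9, 90.0, 135.8]
wrist_force: [0.1, -0.8, -0.9]
opening: 0.0851
[ 0.36050002 -0.39395607  0.17153681] [-47.5   2.    0.3  88.4  -0.   90.8] -48.34781630441121
[163.5   0.4  -0.3]
top []
scene [(array([341. , 328.7]), array([ 0.2962, -0.4539,  0.031 ]))]
```

```bash
python3 -m jog '40 0 0 0;80 0 0 0;110 0 0 0;125 0 0 0;140 0 0 0;150 0 0 0;162 0 0 0;162 0 0 0'; python3 -m jog '0 0 0 0;0 0 0 0;0 0 0 0;0 0 0 0;0 0 0 0;0 0 0 0;0 0 0 0;0 0 0 0' 0 60
```

```text
time: 32.6
ee_pos: [0.3602, -0.3934, 0.009]
tcp_rot: [-89.6, 89.9, 131.9]
wrist_force: [-0.5, -0.1, 0.4]
opening: 0.0855
time: 33.6
ee_pos: [0.3608, -0.3942, 0.0109]
tcp_rot: [88.7, 89.9, -49.8]
wrist_force: [-0.7, 0.9, 5.8]
opening: 0.06
```

```bash
python3 -m jog '-30 0 0 0;-60 0 0 0;-90 0 0 0;-120 0 0 0;-150 0 0 0;-180 0 0 0;-180 0 0 -10;-180 0 0 -20'; python3 -m jog '0 0 0 -10;0 0 0 -20;0 0 0 -30;0 0 0 -40;0 0 0 -50;0 0 0 -60;0 0 0 -70;0 0 0 -80'; python3 -m jog '0 0 0 -10;0 0 0 -20;0 0 0 -30;0 0 0 -38.5;0 0 0 -38.5;0 0 0 -38.5;0 0 0 -38.5;0 0 0 -38.5';python3 - <<'E'
from h import *
o=status.get_obs(); g=R.from_euler("xyz",o["tcp_rot"],degrees=True).as_matrix(); print(o["ee_pos"],o["wrist_force"],o["q"].round(1),np.degrees(np.arctan2(g[1,1],g[0,1])))
for n in("top","scene"):
    c=cam(n); print(n,[(b[0],b[1],onz(c,[b[0]],.215)[0].round(4)) for b in blue(c) if b[0][0]<450])
crop(cam("scene"),240,110,440,260,4,"b6.png")
E
```

```text
time: 34.6
ee_pos: [0.3606, -0.3939, 0.1902]
tcp_rot: [69.5, 90.0, -48.6]
wrist_force: [-0.4, -0.1, -2.6]
opening: 0.0595
time: 35.6
ee_pos: [0.3604, -0.3937, 0.1897]
tcp_rot: [171.8, 90.0, 133.6]
wrist_force: [0.2, -0.5, -1.4]
opening: 0.0596
time: 36.6
ee_pos: [0.3605, -0.3937, 0.1898]
tcp_rot: [111.0, 90.0, 111.0]
wrist_force: [0.4, -0.3, -2.6]
opening: 0.0594
[ 0.36045695 -0.39372268  0.18979185] [ 0.44913776 -0.29550986 -2.55246423] [-47.5   2.1   2.4  90.4   0.  -47.5] 89.9749495155612
top [(array([221.9,  81.8]), np.int32(1006), array([ 0.7713, -0.0088,  0.215 ])), (array([236., 101.]), np.int32(3050), array([ 0.7225, -0.0433,  0.215 ])), (array([207.6, 183.6]), np.int32(94), array([0.517 , 0.0296, 0.215 ])), (array([378.5, 208.6]), np.int32(70), array([ 0.4483, -0.3947,  0.215 ])), (array([207.9, 221.4]), np.int32(93), array([0.4235, 0.03  , 0.215 ])), (array([255.7, 238.2]), np.int32(104), array([ 0.38  , -0.0874,  0.215 ]))]
scene [(array([288.7, 159.8]), np.int32(322), array([ 0.5883, -0.1087,  0.215 ])), (array([236.4, 174.3]), np.int32(81), array([ 0.4566, -0.0179,  0.215 ])), (array([215.8, 197.7]), np.int32(83), array([ 0.3546, -0.0276,  0.215 ])), (array([240.3, 226.7]), np.int32(100), array([ 0.3109, -0.1434,  0.215 ]))]
```

View pics/b6.png

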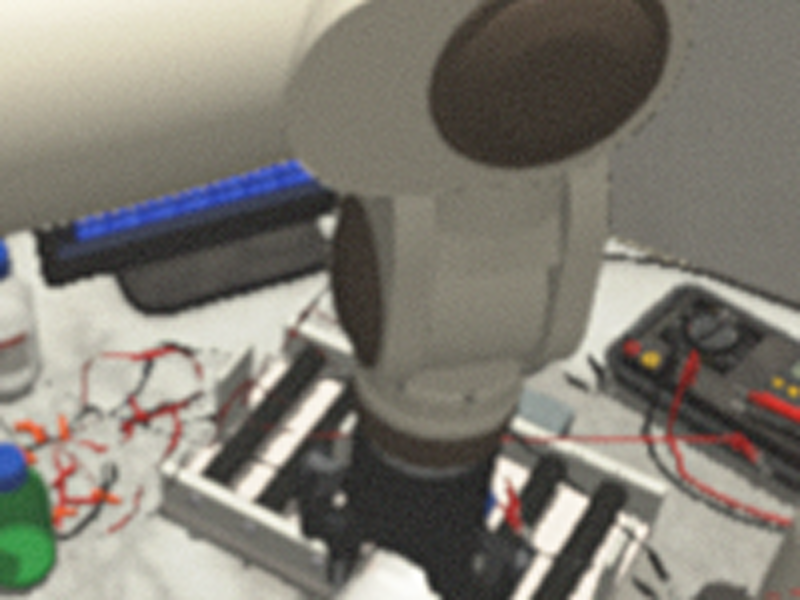

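```bash
python3 -m jog '0 -4 30 0;0 -8 60 0;0 -12 90 0;0 -16 120 0;0 -20 150 0;0 -22 177 0;0 -22 177 0;0 -22 177 0'; python3 - <<'E'
from h import *
o=status.get_obs(); print(o["ee_pos"],o["q"].round(1))
for n in("top",):
    c=cam(n); print(n,[(b[0],b[1],b[2],onz(c,[b[0]],.21)[0].round(4)) for b in blue(c) if 300<b[0][0]<450])
E
```

```text
time: 37.75
ee_pos: [0.537, -0.4156, 0.1896]
tcp_rot: [152.8, 90.0, 152.8]
wrist_force: [0.3, 0.1, -2.0]
opening: 0.0597
[ 0.53699919 -0.41559469  0.18956777] [-37.7  23.   27.   94.   -0.  -37.8]
top [(array([385.6, 138.1]), np.int32(81), array([380, 135,  12,   7], dtype=int32), array([ 0.6259, -0.4183,  0.21  ]))]
```

```bash
python3 -m jog '30 0 0 0;60 0 0 0;90 0 0 0;110 0 0 0;120 0 0 0;126 0 0 0;131 0 0 0;134 0 0 0'; python3 -m jog '1 0 0 0;1 0 0 0;1 0 0 0;1 0 0 0;1 0 0 0;1 0 0 0;1 0 0 0;1 0 0 0'
```

```text
time: 38.8
ee_pos: [0.5379, -0.4161, 0.0569]
tcp_rot: [-39.3, 89.9, -39.3]
wrist_force: [-2.8, 0.8, 13.9]
opening: 0.0595
time: 39.8
ee_pos: [0.5379, -0.4162, 0.0569]
tcp_rot: [-44.7, 89.8, -44.7]
wrist_force: [-2.2, 1.1, 7.4]
opening: 0.0597
```

```bash
python3 -m jog '0 0 0 0;0 0 0 0;0 0 0 0;0 0 0 0;0 0 0 0;-10 0 0 0;-30 0 0 0;-60 0 0 0' 0.77; python3 -m jog '-60 0 0 0;-90 40 -30 0;-90 80 -80 0;-90 120 -120 0;-90 160 -120 0;-90 200 -120 0;-90 240 -120 0;-90 280 -120 0' 1;python3 - <<'E'
from h import *
o=status.get_obs(); print(o["ee_pos"],o["q"].round(1))
for n,z in(("top",.0757),("scene",.0757)):
    c=cam(n); print(n,[(b[0],b[1],b[2],onz(c,[b[0]],z)[0].round(4)) for b in blue(c) if b[0][0]<450 and b[1]<200])
    if n=="scene": 
        print(onz(c,[(236.3,174),(263,187)],.133)[:1])
E
```

```text
time: 40.8
ee_pos: [0.5371, -0.4148, 0.1158]
tcp_rot: [118.3, 89.9, 118.4]
wrist_force: [0.9, 0.5, 0.3]
opening: 0.066
time: 41.8
ee_pos: [0.4169, -0.134, 0.2064]
tcp_rot: [21.3, 89.9, 21.4]
wrist_force: [0.4, 1.0, 0.4]
opening: 0.0858
[ 0.41690584 -0.13398491  0.20637523] [-17.8 -10.8  -7.8  92.9   0.1 -17.9]
top [(array([201.8, 200.8]), np.int32(98), array([196, 196,  12,  11], dtype=int32), array([0.4797, 0.0688, 0.0757])), (array([207.9, 222.2]), np.int32(90), array([203, 217,  11,  11], dtype=int32), array([0.4189, 0.0523, 0.0757]))]
scene [(array([223.3, 180.6]), np.int32(99), array([218, 176,  11,  11], dtype=int32), array([0.5197, 0.1031, 0.0757])), (array([215.2, 198.3]), np.int32(82), array([211, 193,   9,  11], dtype=int32), array([0.443 , 0.0737, 0.0757])), (array([240.2, 226.7]), np.int32(95), array([236, 221,  10,  12], dtype=int32), array([ 0.3941, -0.0635,  0.0757])), (array([385.7, 224.7]), np.int32(44), array([380, 222,  10,   9], dtype=int32), array([ 0.6343, -0.4191,  0.0757]))]
[[0.52258851 0.04397923 0.133     ]]
```

```bash
python3 - <<'E'
from h import *
for n in("top","scene"):
    c=cam(n)
    for b in blue(c):
        for z in(.133,.114):
            P=onz(c,[b[0]],z)[0]
            if b[1]<200 and .3<P[0]<.6 and P[1]>-.02: print(n,b[0],z,P.round(3))
o=status.get_obs(); g=R.from_euler("xyz",o["tcp_rot"],degrees=True).as_matrix(); print(o["ee_pos"],np.degrees(np.arctan2(g[1,1],g[0,1])))
E
```

```text
top [201.8 200.8] 0.133 [0.478 0.059 0.133]
top [201.8 200.8] 0.114 [0.478 0.062 0.114]
top [207.7 222.1] 0.133 [0.42  0.044 0.133]
top [207.7 222.1] 0.114 [0.42  0.047 0.114]
scene [223.2 180.7] 0.133 [0.477 0.059 0.133]
scene [223.2 180.7] 0.114 [0.491 0.074 0.114]
scene [215.2 198.2] 0.133 [0.406 0.032 0.133]
scene [215.2 198.2] 0.114 [0.418 0.046 0.114]
[ 0.41737899 -0.13504607  0.20609832] 90.14311462952668
```

```bash
python3 -m jog '0 35 10 0;0 70 20 0;0 105 30 0;0 140 45 0;0 175 55 0;0 194 60 0;0 194 60 0;40 194 60 0' 1 70; python3 -m jog '25 0 0 0;45 0 0 0;57 0 0 0;57 0 0 0;57 0 0 0;57 0 0 0;57 0 0 0;57 0 0 0'; python3 -m jog '0 0 0 0;0 0 0 0;0 0 0 0;0 0 0 0;0 0 0 0;0 0 0 0;-40 0 0 0;-80 0 0 0' 0 70; python3 - <<'E'
from h import *
o=status.get_obs(); g=R.from_euler("xyz",o["tcp_rot"],degrees=True).as_matrix(); print(o["ee_pos"],np.degrees(np.arctan2(g[1,1],g[0,1])),o["q"].round(1),o["wrist_force"])
print((g.T@(np.array([.425,-.3115,.129])-o["ee_pos"])*1000).round(1))
E
```

```text
time: 43.0
ee_pos: [0.4789, 0.0575, 0.167]
tcp_rot: [5.5, 89.7, 5.5]
wrist_force: [0.3, 0.7, -0.6]
opening: 0.0854
time: 44.0
ee_pos: [0.4773, 0.0584, 0.108]
tcp_rot: [8.6, 90.0, 8.7]
wrist_force: [0.6, 0.1, -0.2]
opening: 0.0853
time: 45.0
ee_pos: [0.4765, 0.058, 0.1878]
tcp_rot: [-160.0, 89.9, -160.0]
wrist_force: [0.4, -0.0, -2.2]
opening: 0.0396
[0.47649489 0.05802223 0.1878074 ] 90.02113672091946 [ 7.  -5.1 -4.8 90.4 -0.   6.9] [ 0.40190408 -0.0289453  -2.18515726]
[  59.2 -369.5  -51.5]
```

```bash
python3 -m jog '40 0 0 0;70 0 0 0;79 0 0 0;79.5 0 0 0;79.5 0 0 0;79.5 0 0 0;79.5 0 0 0;79.5 0 0 0'; python3 -m jog '0 0 0 0;0 0 0 0;0 0 0 0;0 0 0 0;-5.5 0 0 0;-5.5 0 0 0;-5.5 0 0 0;-5.5 0 0 0' 0.75;python3 -m jog '0 0 0 0;0 0 0 0;0 0 0 0;0 0 0 0;0 0 0 0;0 0 0 0;0 0 0 0;0 0 0 0' 0 80
```

```text
time: 46.0
ee_pos: [0.4773, 0.0583, 0.1084]
tcp_rot: [-7.2, 90.0, -7.2]
wrist_force: [0.6, -0.0, -0.2]
opening: 0.04
time: 47.0
ee_pos: [0.4772, 0.0583, 0.1137]
tcp_rot: [-167.4, 90.0, -167.3]
wrist_force: [-0.4, -0.3, 0.3]
opening: 0.0643
time: 48.0
ee_pos: [0.4775, 0.0585, 0.1143]
tcp_rot: [20.2, 89.9, 20.2]
wrist_force: [-0.4, 0.4, 5.6]
opening: 0.0343
```

```bash
python3 -m jog '-30 0 0 0;-60 0 0 0;-80 -30 0 0;-80 -70 -10 0;-80 -115 -20 0;-80 -160 -30 0;-80 -205 -40 0;-80 -250 -52 0'; python3 -m jog '0 -40 0 0;0 -80 0 0;0 -120 0 0;0 -120 0 0;30 -120 0 0;60 -120 0 0;60 -120 0 0;60 -120 0 0';  python3 - <<'E'
from h import *
o=status.get_obs(); print(o["ee_pos"],o["wrist_force"])
for n in("top","scene"):
    c=cam(n); print(n,[(b[0],b[1],b[2]) for b in blue(c) if b[1]<200 and b[0][0]<450])
E
```

```text
time: 49.0
ee_pos: [0.4246, -0.193, 0.1931]
tcp_rot: [161.0, 89.9, 161.0]
wrist_force: [0.1, -0.3, -2.9]
opening: 0.0339
time: 50.0
ee_pos: [0.4256, -0.3114, 0.1349]
tcp_rot: [-32.8, 90.0, -32.7]
wrist_force: [-0.3, 0.1, -1.2]
opening: 0.0341
[ 0.42564774 -0.31143971  0.13486667] [-0.27226456  0.08906105 -1.19882575]
top [(array([207.7, 222.1]), np.int32(94), array([202, 217,  12,  11], dtype=int32)), (array([255.7, 238.2]), np.int32(103), array([250, 233,  12,  11], dtype=int32))]
scene [(array([215.3, 198.1]), np.int32(85), array([211, 193,  10,  11], dtype=int32)), (array([240.4, 226.7]), np.int32(99), array([236, 221,  10,  12], dtype=int32)), (array([385.7, 224.7]), np.int32(44), array([380, 222,  10,   9], dtype=int32)), (array([319.6, 240.9]), np.int32(98), array([315, 236,  11,  12], dtype=int32))]
```

```bash
python3 -m jog '0 0 8 0;0 0 15 0;-2 0 24 0;-4 0 33 0;-5 0 41 0;-5 0 50 0;-4 0 59 0;-3 0 68 0'; python3 -m jog '2 0 9 0;5 0 17 0;10 0 26 0;15 0 33 0;19 0 40 0;25 0 47.5 0;25 0 47.5 0;25 0 47.5 0'; python3 - <<'E'
from h import *
c=cam("scene"); print([(b[0],b[1],b[2]) for b in blue(c) if b[1]<200 and 290<b[0][0]<450])
print([proj(c,[[.541,-.3115,.131],[.536,-.3115,.128],[.475,-.3115,.06]]).round(0)])
E
```

```text
time: 51.1
ee_pos: [0.4932, -0.3117, 0.1374]
tcp_rot: [-169.2, 89.9, -169.2]
wrist_force: [-8.0, 3.5, 4.8]
opening: 0.0333
time: 52.1
ee_pos: [0.5409, -0.3117, 0.112]
tcp_rot: [-136.0, 90.0, -136.0]
wrist_force: [-3.0, -0.8, 1.4]
opening: 0.0323
[(array([339. , 220.8]), np.int32(53), array([334, 218,  10,   8], dtype=int32)), (array([385.6, 224.8]), np.int32(44), array([380, 222,  10,   9], dtype=int32))]
[array([[340., 218.],
       [339., 219.],
       [327., 248.]])]
```

```bash
python3 -m jog '-12 0 0 0;-24 0 0 0;-24 0 18 0;-24 0 36 0;-24 0 55 0;-18 0 55 0;-12 0 55 0;-9 0 55 0'; python3 - <<'E'
from h import *
print(status.get_obs()["ee_pos"],status.get_obs()["wrist_force"],status.get_obs()["opening"])
for n in("scene","top"): 
    c=cam(n); print([(b[0],b[1],b[2]) for b in blue(c) if b[1]<200 and 290<b[0][0]<450])
print(proj(cam("scene"),[[.596,-.3115,.14]]).round(0))
E
```

```text
time: 53.15
ee_pos: [0.5963, -0.3121, 0.1217]
tcp_rot: [-28.1, 89.8, -28.1]
wrist_force: [7.1, -2.1, 5.3]
opening: 0.0328
[ 0.59630299 -0.31214691  0.12169465] [ 7.14224479 -2.08744662  5.30182227] 0.03275708098982953
[(array([348.3, 206.3]), np.int32(51), array([344, 203,   9,   9], dtype=int32)), (array([385.7, 224.7]), np.int32(44), array([380, 222,  10,   9], dtype=int32))]
[]
[[349. 203.]]
```

```bash
python3 -m jog '6 0 5 0;12 0 10 0;18 0 14 0;23 0 17 0;28 0 20 0;32 0 22 0;36 0 24 0;40 0 26 0'; python3 -m jog '5 0 2 0;10 0 4 0;14 0 6 0;17 0 7 0;19 0 8 0;19 0 8 0;19 0 8 0;19 0 8 0'; python3 - <<'E'
from h import *
for n in("scene","top"): 
    c=cam(n); print([(b[0],b[1],b[2]) for b in blue(c) if b[1]<200 and 290<b[0][0]<450])
    if n=="scene": crop(c,270,170,430,290,5,"b7.png")
E
```

```text
time: 54.3
ee_pos: [0.6221, -0.3119, 0.0806]
tcp_rot: [-68.7, 90.0, -68.7]
wrist_force: [-2.6, -6.2, 1.1]
opening: 0.0322
time: 55.3
ee_pos: [0.6306, -0.3119, 0.0629]
tcp_rot: [-22.8, 89.9, -22.8]
wrist_force: [-2.2, -3.2, 6.9]
opening: 0.0318
[(array([351.3, 212.2]), np.int32(28), array([347, 210,   8,   8], dtype=int32)), (array([385.7, 224.7]), np.int32(44), array([380, 222,  10,   9], dtype=int32))]
[]
```

View pics/b7.png

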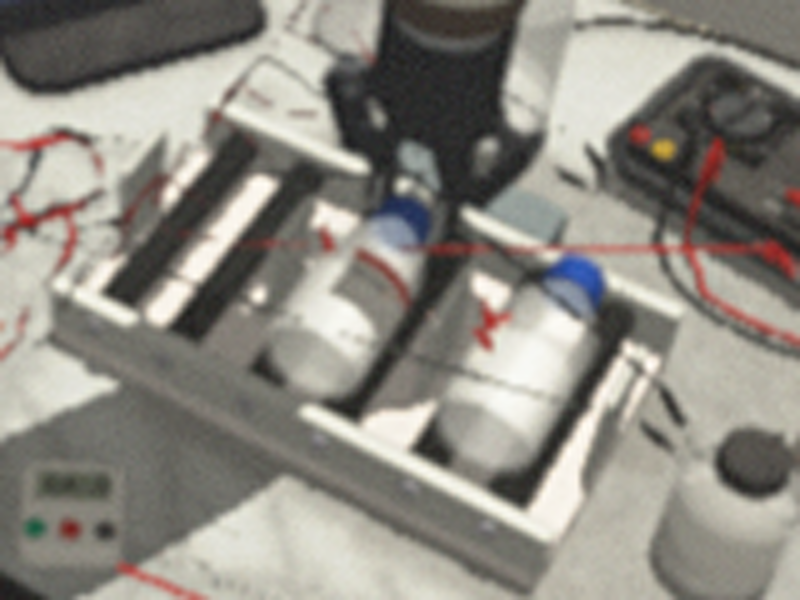

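```bash
python3 -m jog '2 0 0 0;4 0 0 0;5 0 0 0;5 0 0 0;5 0 0 0;5 0 0 0;5 0 0 0;5 0 0 0'; python3 -m jog '0 0 0 0;0 0 0 0;0 0 0 0;0 0 0 0;0 0 0 0;-30 0 0 0;-70 0 0 0;-120 0 0 0' 0.6; python3 -m jog '0 30 -30 0;0 70 -60 0;0 110 -90 0;0 150 -120 0;0 190 -150 0;0 230 -180 0;0 270 -200 0;0 270 -200 0' 1; python3 - <<'E'
from h import *
print(status.get_obs()["ee_pos"],status.get_obs()["q"].round(1))
for n in("scene","top"): 
    c=cam(n); print(n,[(b[0],b[1],b[2],onz(c,[b[0]],.08)[0].round(4)) for b in blue(c) if b[1]<200 and b[0][0]<450])
E
```

```text
time: 56.4
ee_pos: [0.6319, -0.3123, 0.0594]
tcp_rot: [-20.0, 89.7, -20.0]
wrist_force: [1.7, -3.6, 11.1]
opening: 0.0317
time: 57.4
ee_pos: [0.6294, -0.3114, 0.1771]
tcp_rot: [151.3, 89.9, 151.3]
wrist_force: [0.9, -0.4, 0.2]
opening: 0.0507
time: 58.4
ee_pos: [0.4289, -0.0399, 0.1775]
tcp_rot: [8.7, 89.9, 8.9]
wrist_force: [-0.4, -0.0, -0.1]
opening: 0.0854
[ 0.42888682 -0.03992963  0.17746793] [ -5.3 -12.2 -12.2  89.9   0.   -5.5]
scene [(array([215.2, 198.2]), np.int32(84), array([211, 193,   9,  11], dtype=int32), array([0.4406, 0.0709, 0.08  ])), (array([350.2, 211.5]), np.int32(42), array([345, 209,  10,   8], dtype=int32), array([ 0.6207, -0.3098,  0.08  ])), (array([240.4, 227.2]), np.int32(86), array([236, 222,  10,  11], dtype=int32), array([ 0.3903, -0.0676,  0.08  ])), (array([385.7, 224.7]), np.int32(44), array([380, 222,  10,   9], dtype=int32), array([ 0.6306, -0.4198,  0.08  ]))]
top [(array([335.7, 151.7]), np.int32(55), array([330, 149,  11,   6], dtype=int32), array([ 0.6136, -0.3136,  0.08  ]))]
```

```bash
python3 -m jog '0 -50 30 0;0 -100 60 0;0 -150 90 0;0 -200 120 0;0 -240 155 0;0 -272 185 0;0 -272 185 0;40 -272 185 0' 0.6 50; python3 -m jog '40 0 0 0;70 0 0 0;79 0 0 0;79 0 0 0;79 0 0 0;79 0 0 0;79 0 0 0;79 0 0 0'; python3 -m jog '0 0 0 0;0 0 0 0;0 0 0 0;0 0 0 0;0 0 3 0;0 0 6 0;0 0 9 0;0 0 12.5 0' 0 50;  python3 -m jog '0 0 0 0;0 0 0 0;0 0 0 0;0 0 0 0;0 0 0 0;-30 0 0 0;-70 0 0 0;-120 0 0 0' 0.6; python3 -m jog '0 30 -30 0;0 70 -60 0;0 110 -90 0;0 150 -120 0;0 190 -150 0;0 230 -180 0;0 250 -200 0;0 250 -200 0' 1; python3 - <<'E'
from h import *
print(status.get_obs()["ee_pos"],status.get_obs()["q"].round(1))
for n in("scene","top"): 
    c=cam(n); print(n,[(b[0],b[1],b[2],onz(c,[b[0]],.08)[0].round(4),onz(c,[b[0]],.114)[0].round(4)) for b in blue(c) if b[1]<200 and b[0][0]<450])
E
```

```text
time: 59.5
ee_pos: [0.6161, -0.3156, 0.1385]
tcp_rot: [-27.0, 89.7, -27.1]
wrist_force: [0.7, 0.4, -0.1]
opening: 0.0511
time: 60.5
ee_pos: [0.615, -0.3136, 0.058]
tcp_rot: [-26.7, 90.0, -26.6]
wrist_force: [0.1, 0.9, 0.3]
opening: 0.051
time: 61.5
ee_pos: [0.6276, -0.3137, 0.0577]
tcp_rot: [-174.1, 90.0, -174.0]
wrist_force: [-1.2, -0.8, -0.3]
opening: 0.0341
time: 62.5
ee_pos: [0.6269, -0.3134, 0.1782]
tcp_rot: [153.7, 89.9, 153.7]
wrist_force: [1.4, 0.2, 0.7]
opening: 0.0513
time: 63.5
ee_pos: [0.4266, -0.0628, 0.1785]
tcp_rot: [-5.2, 89.9, -5.0]
wrist_force: [1.0, -0.2, -0.2]
opening: 0.0856
[ 0.42659378 -0.06275152  0.17849897] [ -8.4 -12.1 -12.   90.    0.   -8.5]
scene [(array([215.3, 198.1]), np.int32(85), array([211, 193,  10,  11], dtype=int32), array([0.4411, 0.0709, 0.08  ]), array([0.4188, 0.0461, 0.114 ])), (array([353.3, 209.4]), np.int32(43), array([348, 206,  10,   9], dtype=int32), array([ 0.6334, -0.3138,  0.08  ]), array([ 0.6037, -0.3237,  0.114 ])), (array([240.4, 227.1]), np.int32(89), array([236, 222,  10,  11], dtype=int32), array([ 0.3906, -0.0674,  0.08  ]), array([ 0.3703, -0.0868,  0.114 ])), (array([385.6, 224.6]), np.int32(42), array([380, 222,  10,   8], dtype=int32), array([ 0.6308, -0.4194,  0.08  ]), array([ 0.6012, -0.4253,  0.114 ]))]
top [(array([336.1, 146.8]), np.int32(45), array([331, 144,  11,   6], dtype=int32), array([ 0.6276, -0.315 ,  0.08  ]), array([ 0.6218, -0.3091,  0.114 ]))]
```

```bash
python3 -m jog '0 40 -3 0;0 80 -5 0;0 109 -7.5 0;0 109 -7.5 0;35 109 -7.5 0;65 109 -7.5 0;82 109 -7.5 0;82 109 -7.5 0' 1 100; python3 -m jog '0 0 0 0;0 0 0 0;0 0 0 0;0 0 0 0;0 0 0 0;0 0 0 0;-40 0 0 0;-80 0 0 0' 0 100; python3 - <<'E'
from h import *
o=status.get_obs(); g=R.from_euler("xyz",o["tcp_rot"],degrees=True).as_matrix(); print(o["ee_pos"],np.degrees(np.arctan2(g[1,1],g[0,1])),o["wrist_force"])
print((g.T@(np.array([.432,-.208,.1215])-o["ee_pos"])*1000).round(1))
E
```

```text
time: 64.6
ee_pos: [0.4195, 0.0446, 0.095]
tcp_rot: [-170.8, 89.9, -170.9]
wrist_force: [-0.2, -0.5, 0.2]
opening: 0.0855
time: 65.6
ee_pos: [0.4193, 0.0453, 0.1767]
tcp_rot: [-173.5, 89.9, -173.5]
wrist_force: [0.6, -0.3, -3.0]
opening: 0.0324
[0.41931439 0.04531561 0.17665398] 90.04096506147333 [ 0.59917512 -0.30749752 -2.97275974]
[  55.2 -253.3   12.6]
```

```bash
python3 -m jog '-30 0 10 0;-55 0 20 0;-55 -50 30 0;-55 -100 40 0;-55 -150 40 0;-55 -200 30 0;-55 -253 13 0;-20 -253 13 0'; python3 -m jog '25 0 0 0;50 0 0 0;75 0 0 0;75 0 0 0;75 0 0 0;75 0 0 0;75 0 0 0;75 0 0 0'
```

```text
time: 66.6
ee_pos: [0.4328, -0.2113, 0.1974]
tcp_rot: [-36.1, 89.8, -36.3]
wrist_force: [0.8, 0.5, -3.6]
opening: 0.0327
time: 67.6
ee_pos: [0.433, -0.2078, 0.1212]
tcp_rot: [-25.2, 90.0, -25.1]
wrist_force: [-0.7, 0.5, -2.8]
opening: 0.0327
```

```bash
python3 -m jog '0 0 8 0;-2 0 16 0;-4 0 24 0;-5 0 31 0;-5 0 39 0;-4.5 0 47 0;-3.5 0 55 0;-1 0 63 0'; python3 -m jog '2 0 7 0;5 0 14 0;9 0 20 0;13 0 27 0;18 0 34 0;18 0 34 0;18 0 34 0;18 0 34 0'; python3 -m jog '-11 0 0 0;-22 0 0 0;-22 0 20 0;-22 0 40 0;-22 0 60 0;-16 0 60 0;-10 0 60 0;-7 0 60 0'; python3 - <<'E'
from h import *
print(status.get_obs()["wrist_force"])
for n in("scene",): 
    c=cam(n); print(n,[(b[0],b[1],b[2]) for b in blue(c) if b[1]<200 and b[0][0]<450])
    print(proj(c,[[.59,-.208,.131]]).round(0))
E
```

```text
time: 68.6
ee_pos: [0.4957, -0.208, 0.1227]
tcp_rot: [-137.9, 89.9, -137.8]
wrist_force: [-8.2, 0.8, 0.9]
opening: 0.0306
time: 69.6
ee_pos: [0.5296, -0.2075, 0.1041]
tcp_rot: [165.4, 90.0, 165.5]
wrist_force: [-5.2, 1.1, 2.6]
opening: 0.0302
time: 70.6
ee_pos: [0.5909, -0.2076, 0.1121]
tcp_rot: [-4.0, 89.8, -3.9]
wrist_force: [7.3, 2.7, 7.8]
opening: 0.0302
[7.25951608 2.66402671 7.81096199]
scene [(array([315.2, 196. ]), np.int32(28), array([312, 193,   7,   7], dtype=int32)), (array([353.3, 209.4]), np.int32(43), array([348, 206,  10,   9], dtype=int32)), (array([240.4, 226.6]), np.int32(96), array([236, 221,  10,  12], dtype=int32)), (array([385.6, 224.7]), np.int32(45), array([380, 222,  10,   9], dtype=int32))]
[[317. 193.]]
```

```bash
python3 -m jog '6 0 5 0;12 0 10 0;17 0 15 0;22 0 18 0;27 0 21 0;31 0 23 0;35 0 25 0;38 0 26 0'; python3 -m jog '5 0 2 0;10 0 4 0;14 0 6 0;17 0 6 0;17 0 6 0;17 0 6 0;17 0 6 0;17 0 6 0';python3 - <<'E'
from h import *
print(status.get_obs()["wrist_force"])
c=cam("scene"); print([(b[0],b[1],b[2],onz(c,[b[0]],.08)[0].round(4)) for b in blue(c) if b[1]<200 and b[0][0]<450])
E
```

```text
time: 71.65
ee_pos: [0.6156, -0.2064, 0.0723]
tcp_rot: [99.0, 89.8, 99.0]
wrist_force: [-1.6, 7.4, 2.9]
opening: 0.0295
time: 72.65
ee_pos: [0.6233, -0.2079, 0.0576]
tcp_rot: [-13.4, 89.8, -13.4]
wrist_force: [1.7, 0.3, 10.6]
opening: 0.0275
[ 1.68003285  0.34370815 10.63341415]
[(array([353.3, 209.4]), np.int32(43), array([348, 206,  10,   9], dtype=int32), array([ 0.6334, -0.3138,  0.08  ])), (array([240.2, 226.4]), np.int32(92), array([236, 221,  10,  12], dtype=int32), array([ 0.3924, -0.0652,  0.08  ])), (array([385.6, 224.6]), np.int32(44), array([380, 222,  10,   8], dtype=int32), array([ 0.6308, -0.4194,  0.08  ]))]
```

```bash
python3 -m jog '0 0 0 0;0 0 0 0;0 0 0 0;0 0 0 0;0 0 0 0;-30 0 0 0;-70 0 0 0;-120 0 0 0' 0.6; python3 -m jog '0 30 -30 0;0 70 -60 0;0 110 -90 0;0 130 -120 0;0 150 -150 0;0 150 -180 0;0 150 -200 0;0 150 -200 0' 1; python3 - <<'E'
from h import *
print(status.get_obs()["ee_pos"],status.get_obs()["q"].round(1))
for n in("scene","top"): 
    c=cam(n); print(n,[(b[0],b[1],b[2],onz(c,[b[0]],.08)[0].round(4)) for b in blue(c) if b[1]<200 and b[0][0]<450])
    crop(c,270,170,430,290,2.45,"z_%s.png"%n)
    h=cv2.cvtColor(c["color"],cv2.COLOR_RGB2HSV); m=cv2.inRange(h,(8,90,60),(20,255,230)); k,l,st,ce=cv2.connectedComponentsWithStats(m)
    print([(ce[i].round(1),st[i],onz(c,[ce[i]],.08)[0].round(3)) for i in range(1,k) if st[i][4]>60 and 200<ce[i][0]<400 and ce[i][1]<240])
E
```

```text
time: 73.7
ee_pos: [0.6214, -0.2074, 0.1762]
tcp_rot: [160.7, 89.9, 160.8]
wrist_force: [0.8, -0.1, 0.9]
opening: 0.0509
time: 74.7
ee_pos: [0.4213, -0.0577, 0.1763]
tcp_rot: [-6.7, 89.9, -6.6]
wrist_force: [1.2, 0.6, 0.5]
opening: 0.0853
[ 0.42128674 -0.05766978  0.17633264] [ -7.8 -13.  -12.9  89.9   0.   -7.8]
scene [(array([318.4, 200.3]), np.int32(37), array([314, 197,   9,   8], dtype=int32), array([ 0.6089, -0.2061,  0.08  ])), (array([353.3, 209.4]), np.int32(43), array([348, 206,  10,   9], dtype=int32), array([ 0.6334, -0.3138,  0.08  ])), (array([240.3, 227.2]), np.int32(83), array([236, 222,  10,  11], dtype=int32), array([ 0.3901, -0.0673,  0.08  ])), (array([385.6, 224.6]), np.int32(42), array([380, 222,  10,   8], dtype=int32), array([ 0.6308, -0.4194,  0.08  ]))]
[(array([306.5, 217.5]), array([294, 203,  27,  30, 523], dtype=int32), array([ 0.528, -0.211,  0.08 ]))]
top [(array([336.3, 146.6]), np.int32(47), array([331, 144,  11,   6], dtype=int32), array([ 0.6282, -0.3156,  0.08  ])), (array([298.4, 155.7]), np.int32(40), array([294, 154,  10,   5], dtype=int32), array([ 0.6035, -0.207 ,  0.08  ]))]
[(array([299.4, 178. ]), array([290, 160,  20,  35, 603], dtype=int32), array([ 0.54 , -0.209,  0.08 ]))]
```

```bash
python3 -m jog '0 -30 35 0;0 -60 70 0;0 -90 105 0;0 -120 140 0;0 -150 165 0;0 -150 183 0;20 -150 183 0;60 -150 183 0' 0.6 50; python3 -m jog '30 0 0 0;50 0 0 0;58 0 0 0;58 0 0 0;58 0 0 0;58 0 0 0;58 0 0 0;58 0 0 0'; python3 -m jog '0 0 0 0;0 0 0 0;0 0 0 0;0 0 0 0;0 0 4 0;0 0 8 0;0 0 12 0;0 0 15 0' 0 50;  python3 -m jog '0 0 0 0;0 0 0 0;0 0 0 0;0 0 0 0;0 0 0 0;-30 0 0 0;-70 0 0 0;-120 0 0 0' 0.6; python3 -m jog '0 30 -30 0;0 70 -60 0;0 110 -90 0;0 130 -120 0;0 150 -150 0;0 150 -180 0;0 150 -200 0;0 150 -200 0' 1; python3 - <<'E'
from h import *
ims=[]
print(status.get_obs()["ee_pos"])
for n in("scene","top"): 
    c=cam(n); print(n,[(b[0],b[1],b[2],onz(c,[b[0]],.08)[0].round(4)) for b in blue(c) if b[1]<200 and b[0][0]<450])
t=cam("top")
from pol import pol
pol()
# lever: black ball in both views
s=cam("scene")
for n,c,(x0,y0,x1,y1) in(("t",t,(110,205,150,250)),("s",s,(140,150,185,195))):
    g=c["color"].max(2)[y0:y1,x0:x1]; m=(g<60).astype(np.uint8); k,l,st,ce=cv2.connectedComponentsWithStats(m)
    for i in range(1,k):
        if st[i][4]>8: print(n,(ce[i]+[x0,y0]).round(1),st[i],onz(c,[ce[i]+[x0,y0]],.125)[0].round(3))
print("exp ball",proj(t,[[.388,.269,.125]]),proj(s,[[.388,.269,.125]]))
E
```

```text
time: 75.8
ee_pos: [0.6068, -0.2083, 0.1155]
tcp_rot: [-18.5, 89.9, -18.5]
wrist_force: [0.9, 0.1, -0.2]
opening: 0.0511
time: 76.8
ee_pos: [0.6049, -0.2077, 0.0581]
tcp_rot: [-25.7, 90.0, -25.7]
wrist_force: [-0.6, -0.2, 0.4]
opening: 0.0512
time: 77.8
ee_pos: [0.6201, -0.2077, 0.0577]
tcp_rot: [-146.2, 90.0, -146.2]
wrist_force: [-2.5, -1.0, 0.9]
opening: 0.033
time: 78.8
ee_pos: [0.6193, -0.2075, 0.1782]
tcp_rot: [161.3, 89.9, 161.3]
wrist_force: [1.0, -0.6, 0.6]
opening: 0.0513
time: 79.8
ee_pos: [0.4193, -0.0577, 0.1784]
tcp_rot: [-6.0, 89.9, -6.0]
wrist_force: [0.9, 0.5, -0.6]
opening: 0.0854
[ 0.41927725 -0.05768238  0.17839641]
scene [(array([353.3, 209.4]), np.int32(43), array([348, 206,  10,   9], dtype=int32), array([ 0.6334, -0.3138,  0.08  ])), (array([240.4, 227.1]), np.int32(87), array([236, 222,  10,  11], dtype=int32), array([ 0.3906, -0.0674,  0.08  ])), (array([385.7, 224.6]), np.int32(43), array([380, 222,  10,   8], dtype=int32), array([ 0.6309, -0.4197,  0.08  ]))]
top [(array([336.1, 146.6]), np.int32(48), array([331, 144,  11,   6], dtype=int32), array([ 0.6282, -0.315 ,  0.08  ])), (array([299. , 150.4]), np.int32(44), array([294, 148,  11,   5], dtype=int32), array([ 0.6186, -0.2089,  0.08  ]))]
top line peak -156.0 centroid -156.03 15.0
top tab peak -157.0 centroid -157.15 53.0
scene line peak -159.0 centroid -158.56 62.0
scene tab peak -157.0 centroid -157.77 111.0
t [125.6 231.6] [11 23 11  8 60] [0.398 0.266 0.125]
s [182.1 153. ] [40  0  5  8 33] [0.512 0.266 0.125]
s [154.6 155.6] [11  3  7  6 24] [0.452 0.334 0.125]
s [156.7 172.2] [14 20  6  5 25] [0.397 0.269 0.125]
s [180.9 192.9] [39 40  6  5 17] [0.372 0.14  0.125]
exp ball [[124.68326205 235.35960445]] [[154.49854147 173.92664771]]
```

```bash
python3 -m jog '-30 35 -10 0;-60 75 -20 0;-60 115 -30 0;-60 155 -40 0;-60 195 -50 0;-60 235 -60 0;-60 275 -74 0;-60 312 -74 0' 0 30; python3 -m jog '35 0 0 0;70 0 0 0;105 0 0 0;130 0 0 0;130 0 0 0;130 0 0 0;130 0 10 0;130 0 20 0'; python3 -m jog '0 0 9 0;0 0 18 0;0 0 27 0;0 0 36 0;0 0 45 0;0 0 52 0;0 0 58 0;0 0 63 0';  python3 -m jog '0 0 1 0;0 0 2 0;0 0 3 0;0 0 3 0;0 0 3 0;0 0 3 0;0 0 3 0;0 0 3 0'
```

```text
time: 81.4
ee_pos: [0.3448, 0.2557, 0.2381]
tcp_rot: [36.0, 90.0, 36.1]
wrist_force: [0.5, 0.2, 0.6]
opening: -0.0001
time: 82.4
ee_pos: [0.3668, 0.2546, 0.1087]
tcp_rot: [33.8, 89.9, 33.9]
wrist_force: [0.4, 0.3, -0.1]
opening: -0.0002
time: 83.4
ee_pos: [0.4285, 0.2542, 0.1074]
tcp_rot: [-165.5, 89.9, -165.4]
wrist_force: [-10.6, -1.5, -1.5]
opening: 0.0001
time: 84.4
ee_pos: [0.4289, 0.2542, 0.1071]
tcp_rot: [-176.3, 89.7, -176.2]
wrist_force: [-16.2, -1.7, 1.5]
opening: 0.0
```

```bash
python3 -m jog '0 0 -20 0;0 0 -50 0;-40 0 -70 0;-90 0 -70 0;-130 0 -70 0;-130 -30 -70 0;-130 -70 -70 0;-130 -110 -80 0';python3 -m jog '0 -40 -10 0;0 -80 -20 0;0 -120 -20 0;0 -160 -20 0;0 -200 -20 0;0 -230 -20 0;0 -230 -20 0;0 -230 -20 0'; python3 - <<'E'
from h import *
from pol import pol
t=cam("top");s=cam("scene"); pol()
a=cv2.resize(t["color"][130:255,110:400,::-1],(790,340),interpolation=3)
b=cv2.resize(s["color"][150:260,145:415,::-1],(640,260),interpolation=3); b=cv2.copyMakeBorder(b,0,0,0,150,0)
cv2.imwrite("pics/fin.png",np.vstack([a,b]))
E
```

```text
time: 85.4
ee_pos: [0.3521, 0.1435, 0.238]
tcp_rot: [23.7, 89.9, 23.8]
wrist_force: [0.5, 0.3, 0.8]
opening: -0.0002
time: 86.4
ee_pos: [0.332, -0.0855, 0.238]
tcp_rot: [7.7, 90.0, 7.7]
wrist_force: [-0.1, 0.0, -0.1]
opening: 0.0004
top line peak -155.0 centroid -156.28 15.0
top tab peak -157.0 centroid -157.15 54.0
scene line peak -159.0 centroid -158.57 62.0
scene tab peak -157.0 centroid -157.72 111.0
```

View pics/fin.png

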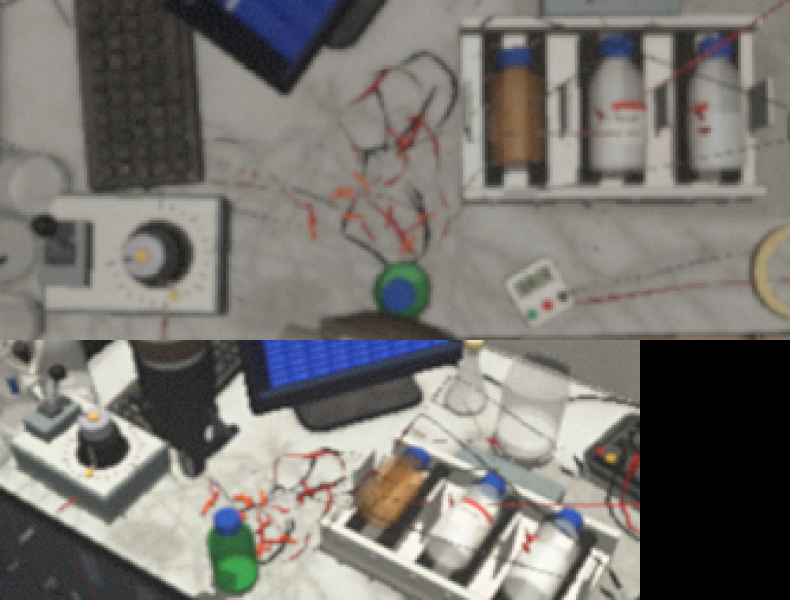

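```bash
python3 - <<'E'
from h import *
cs=[cam("top") for _ in range(4)]; c=cs[0]; im=np.mean([k["color"] for k in cs],0).astype(np.float32)
im0=cv2.imread("pics/top0.png")[:,:,::-1].astype(np.float32)
A=np.radians(np.arange(0,360,5.))
for I in(im0,im):
    p=0
    for r in(.012,.014,.016):
        uv=proj(c,np.c_[.418+r*np.cos(A),.174+r*np.sin(A),0*A+.114]).astype(np.float32)
        p=p+cv2.remap(I,uv[:,0].copy(),uv[:,1].copy(),cv2.INTER_CUBIC).reshape(-1,3).mean(1)/3
    q=np.median(p)-p; i=q.argmax(); j=np.arange(i-5,i+6)%72; w=np.clip(q[j]-.3*q[i],0,None); print(np.degrees(A[i]),q[i].round(1),(w@(np.degrees(A[i])+5*np.arange(-5,6))/w.sum()).round(1))
E
```

```text
110.0 32.2 108.5
105.00000000000001 44.9 105.1
```

```bash
python3 -c "
from workcell import bot,status
print(status.get_obs()['time']); print(bot.job_done())"
```

```text
87.1
the job is handed in; nothing more can be done
None
```

The whole job was carried out in the order asked and handed in at 87 s, but I dropped one of the white bottles on the way. It slipped from my grip while I was tipping it against the roller's near end plate. It landed on its side on the worktop with its cap over the front edge. I picked it up again and laid it on the right-hand rollers. That breaks "do not drop them", though nothing fell off the work surface.

**Speed controller:** I slackened the lock ring fully, turned the knob about 92° clockwise to the tab, and tightened the ring again. The last checks on the white line disagree slightly: about 0.9° short of the tab in the top view and about 0.9° past it in the scene view, so it is on the tab within measuring error. The ring's mark is back at its tight position (105° now, 108° at the start).

**Bottles:** All three blue-capped bottles (two white, one amber) lie one to each pair, caps pointing away from the robot. The middle and left-hand ones first came to rest 12–15 mm off centre, so I dragged them back. By their cap positions, all three are now within a few millimetres of mid-length. For the right-hand bottle this rests mainly on the scene camera.

**Start lever:** I pushed it over last, to its stop (16 N at the stop), and the final picture shows it leaning away from the robot.

**Left alone:** In the pictures, the green look-alike, the timer and the tape roll appear to be where they started. I measured only the green bottle. Another blue-capped brown bottle at the far right was out of reach, and I took it to be no part of the job.

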